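# Release the topping cartridge from its push-push dock and pin it in the cradle

### The job

Take the topping cartridge out of the leaning dock: push it further down until its latch lets go, and draw it out along the dock's lean as it springs up. Then stand it upright in the cradle so that the hole in its lug lies over the hole in the cradle's lug, and push the locking pin from its rest down through both holes until its collar is fully home on the cartridge's lug. Let go of everything, and leave the other things on the table where they are.

Things in the scene. Friction and masses are not known exactly. Their poses are not given: they have to be found in the camera images.
- dock: fixed steel dock on a grey base 150 x 112 mm. Origin on the table under the seat, z up, -x faces the robot within its yaw. Its open well leans 30 degrees from vertical, top towards the dock's -x; inside 49 x 59 mm, rim 64 mm above the seat along the lean. Two dark jaws on the rim's +y and -y sides hook behind ridges of the latched cartridge's head and spring open sideways as the latch trips
- dock_seat (a point): centre of the cartridge's underside while it is latched: 46 mm above the dock's origin; axes as the dock's
- lift (a joint): spring lift under the cartridge, m along the lean: 0 latched, -0.006 pressed to the stop, +0.028 sprung up. Pressing the cartridge 4 to 5 mm deeper (about 10 N) trips the latch: the jaws spring open and stay open, and it springs up when the press is let off. Pressed less, it returns to 0, still latched; while latched the jaws hold the cartridge
- cartridge: loose, 0.22 kg: white ribbed box 46 (x) x 56 (y) x 72 (z) mm; grey head plate over it, 64 mm wide in y, z = 72 to 80 mm, with 4 mm ridges on its y edges, whose holed lug, 40 mm wide, juts out to x = -68 mm; on the head a grip fin. Origin: centre of the box's underside; z up through the fin, -x to the lug. In the dock its z lies along the lean, its lug to the dock's -x
- cartridge_fin (a point): middle of the top of the cartridge's grip fin, (0, 0, 112) mm in its frame; the fin is 34 (x) x 14 (y) mm and 32 mm high above the head plate; axes as the cartridge's
- cartridge_hole (a point): centre of the 13 mm hole in the cartridge's lug, at the lug's upper face: (-50, 0, 80) mm in the cartridge's frame
- cradle: fixed cradle on a grey base 8 mm thick. Four low rails (18 mm high) enclose 52 x 62 mm round the origin: the cartridge's box stands between them on the base, 8 mm above the origin. Towards -x a portal carries a flat steel lug, 36 x 56 mm. The cartridge stands with its lug to the cradle's -x, 2 mm above the cradle's lug. Origin on the table, centre between the rails; z up
- cradle_hole (a point): centre of the 13 mm through hole in the cradle's lug, at the lug's upper face: (-50, 0, 78) mm in the cradle's frame; the lug is 10 mm thick, free below
- pin: loose upright steel locking pin, 0.06 kg: shank 9 mm across, 36 mm long with an 8 mm cone at its tip; then a collar 22 mm across, 4 mm thick; then a round knob 16 mm across, 32 mm high (72 mm in all). Origin: the tip; z up to the knob. It stands in its rest with the collar on the rest's top
- pin_collar (a point): centre of the collar's underside, 36 mm above the pin's tip
- pin_rest: fixed grey block 50 x 50 x 40 mm with a 12 mm hole, holding the pin. Origin: centre of its underside
- kitchen_timer: round white kitchen timer, 62 mm across, 44 mm high; a bystander, not to be disturbed; origin: centre of its underside
- cupcake_dipped: cupcake with brown sprinkles, 76 mm across, 67 mm high; a bystander, not to be disturbed; origin: centre of its underside
- cupcake_dark: plain dark cupcake, 76 mm across, 64 mm high; a bystander, not to be disturbed; origin: centre of its underside
- spice_jar: spice jar, 47 mm across, 98 mm high; a bystander, not to be disturbed; origin: centre of its underside
- deli_cup: open clear cup, 109 mm across, 72 mm high; a bystander, not to be disturbed; origin: centre of its underside

How it is judged:
By the outcome, as a careful person would: the job done as asked, in the order asked, and still so for the second after the job is handed in, with the robot touching nothing.
It also fails if it takes over 61 s, if anything falls off the work surface, if the arm or the gripper's body presses on something with over 40 N, if the wrist force passes 120 N, or if a joint passes its speed limit or range.

### The arm

A 6-joint arm with a two-finger parallel gripper is mounted at the origin on a cart in front of the work surface, level with it; the furniture and walls round the work are solid. World frame = base frame: x ahead of the robot, y to its left, z up, the work surface at z = 0. Lengths are in m, angles in rad, forces in N, time in s.
With the tool pointing down it reaches from about 0.25 to 0.775 m from the base axis. Payload 4 kg.
Tool frame: the origin (TCP) lies midway between the tips of the shut fingers; the grasp point (between the pads) lies 19 mm behind it (robot.tcp_to_grasp is the distance from the TCP to the grasp point, in m); z points along the fingers, x is the direction in which the jaws open and shut, and the axes are right-handed (so a half turn about z gives the same grasp; the last joint's range is limited). The gripper opens to 94 mm and grips with 3 to 60 N. Pads are 16 mm wide; open, the fingers measure 119 mm over their backs; the gripper's body (75 mm by 177 mm) begins 78 mm behind the grasp point.
Start: joints at [-1.321, 0.087, 1.371, -0, 1.684, -0.103], TCP at [0.19, -0.516, 0.206] pointing down, gripper open.
Joint ranges: [-3.1, 3.1], [-0.76, 2.03], [0.27, 2.55], [-1.08, 4.22], [0.17, 2.65], [-2.57, 2.57]. Speed limits (rad/s): [2.79, 2.79, 3.14, 3.14, 3.14, 3.14].

### API

Orientations are given as [roll, pitch, yaw] about the fixed x, y, z axes, in that order (R = Rz(yaw) Ry(pitch) Rx(roll)).
In Python, from bench import get_obs, vision, robot gives the robot as it stands.
- The arm moves only by the tool servo_tool, never from a script. Its argument "targets" is text: rows parted by semicolons, each of 7 numbers parted by spaces: the opening, from 0 (shut) to 1 (fully open), then the shift along the tool's x, y, z as a fraction of full scale, then the turn, a rotation vector about the tool's x, y, z as a fraction of full scale. A call has 1 to 12 rows; each row is the pose to reach, as a shift and turn from the pose commanded when the call began, along the tool's axes at that moment, turning the shorter way round; what a row does not reach only later rows make up. Full scale, the value 1, is 0.25 m for a shift and pi rad for a turn. A row lasts 1/12 s, in which the tool goes at most 41.7 mm and 7.16 degrees, less where a joint would pass 70% of its speed; a pose out of reach is approached as far as the arm can. A call with a number of a shift or a turn outside -1 to 1 is refused whole. A call with a gripper value outside its range is refused whole. The fingers move at their own pace and stop on an object; the grip force is fixed at half the most. Time passes only in rows, so rows that repeat a pose let the fingers close. It gives the time, the measured TCP pose, the force and the opening at its end, in the units of the state.
- get_obs(): the state, without advancing time (a new reading comes with each control period).
- vision.snapshot(name): name is "scene" or "top"; returns a dict with "image" (480x640x3 uint8, red, green, blue), "mtx" (3x3 intrinsics, pixels), "k1" (the pictures are not rectified: a ray, as slopes to the right and down, at radius r is drawn at 1 + k1 r^2 times it, then the intrinsics apply), "world_from_camera" (4x4, takes a point from camera to world coordinates). Camera axes: x right, y down, z forward; pixel columns grow to the right and rows downward; lengths in m; the calibration is good to about 2 mm. A picture is of the moment at which its call begins. There is no depth.
- robot.close_job(): hands the job in, once; it reports no verdict.
The state is a dict: "time": time; "joint_positions": joint angles; "qvel": joint speeds; "joint_torque": joint torques, N m; "tool_pos": TCP position; "ee_rot": TCP orientation; "wrist_force": force on the tool from outside, world axes, zero at the start; "wrist_torque": the same for the moment, N m; "width": finger opening in m.
Only numpy, scipy, OpenCV 4.12 (cv2) and the standard library are available. Lean on these libraries where they do the work, as an engineer would, in place of code of your own. Each camera call takes 0.05 s, during which the arm holds its last target.

## Working session

There is one attempt and no reset: what is moved stays moved. The work goes in short steps, Python scripts to look and compute and a tool call to move; the robot and the scene stay as the last step left them, time stands still between calls to the robot, and variables do not carry over. Pictures are saved under pics/ and viewed, and the job is handed in when it is done.

Besides the shell and the picture viewer there is one more tool, called in YAML: its name, and indented under it one key for each argument. servo_tool: Moves the arm, as the interface text tells. Its arguments: {"type":"object","properties":{"targets":{"type":"string"}},"required":["targets"]}

```bash
ls; mkdir -p pics
python3 - <<'E'
from bench import get_obs, vision, robot
import cv2
o=get_obs();print(o)
for n in ("scene","top"):
    s=vision.snapshot(n);cv2.imwrite(f"pics/{n}0.png",s["image"][:,:,::-1]);print(n,s["mtx"],s["k1"],s["world_from_camera"])
E
```

```text
pics
{'time': 0.0, 'joint_positions': array([-1.32111768e+00,  8.79540164e-02,  1.37227714e+00,  2.40556676e-05,
        1.68357549e+00, -1.03091070e-01]), 'qvel': array([ 0.00021622, -0.00070406, -0.00018375, -0.00112366,  0.0010203 ,
       -0.00110102]), 'joint_torque': array([ 5.86781571e-04, -3.40181065e+01, -3.02424216e+01,  7.18908641e-02,
        3.30252189e-02, -1.65825613e-04]), 'tool_pos': array([ 0.18989498, -0.51558938,  0.2042931 ]), 'ee_rot': array([-3.14134103e+00,  2.19978031e-03, -1.21802365e+00]), 'wrist_force': array([0.29028763, 0.74910507, 0.05339794]), 'wrist_torque': array([-0.00268737, -0.00709949,  0.05372033]), 'width': 0.09411308546854448}
scene [[603.6160559    0.         314.86951559]
 [  0.         603.6160559  240.77386775]
 [  0.           0.           1.        ]] 0.025573296567670035 [[-0.90330936 -0.32415636  0.28098906  0.16356803]
 [-0.42878111  0.70265843 -0.56781853  0.80606118]
 [-0.01337734 -0.6333986  -0.77371006  1.1987829 ]
 [ 0.          0.          0.          1.        ]]
top [[469.17586256   0.         321.08373155]
 [  0.         469.17586256 231.35130888]
 [  0.           0.           1.        ]] -0.09305126465274206 [[-0.11607836 -0.96850904  0.22026362  0.36615936]
 [-0.99323596  0.11382492 -0.0229395   0.01654507]
 [-0.00285438 -0.22143653 -0.97517061  1.03642933]
 [ 0.          0.          0.          1.        ]]
```

View pics/scene0.png

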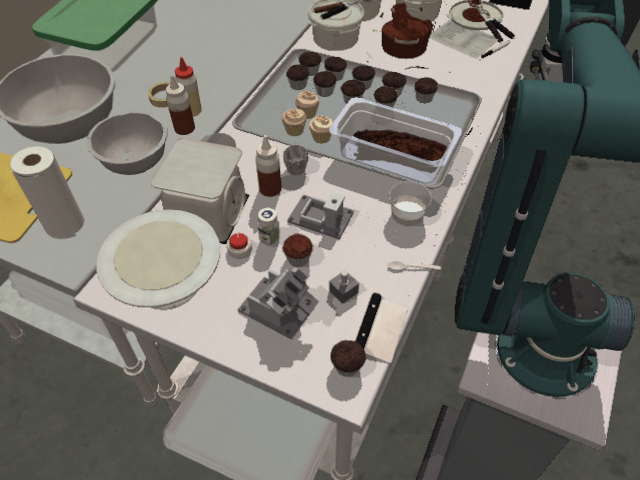

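View pics/top0.png

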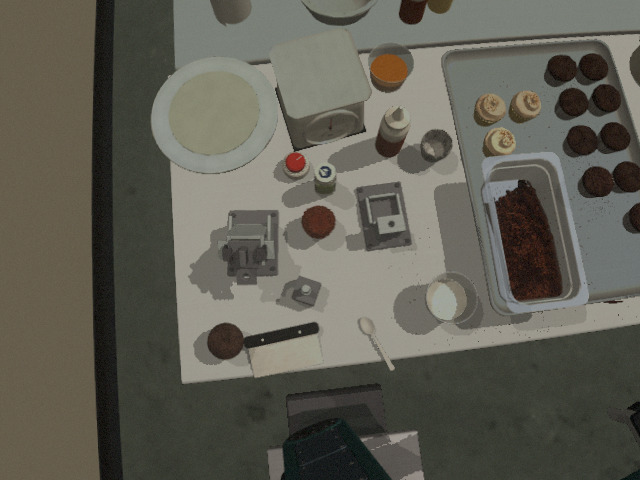

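Top view: dock at about (250,247), cradle at about (385,215), pin rest at about (303,292). I'll enlarge these.

Run:
```python
import cv2
t=cv2.imread("pics/top0.png");s=cv2.imread("pics/scene0.png")
def c(im,x,y,w,h,k,n): cv2.imwrite(f"pics/{n}.png",cv2.resize(im[y:y+h,x:x+w],None,fx=k,fy=k,interpolation=cv2.INTER_CUBIC))
c(t,205,195,100,75*1+25,6,"c_dock_t")
c(t,345,170,80,90,6,"c_crad_t")
c(t,270,265,60,50,10,"c_pin_t")
c(s,230,255,140,90,5.5,"c_dock_s")
c(s,280,185,80,60,8,"c_crad_s")
```

```text
(no output)
```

View pics/c_dock_t.png

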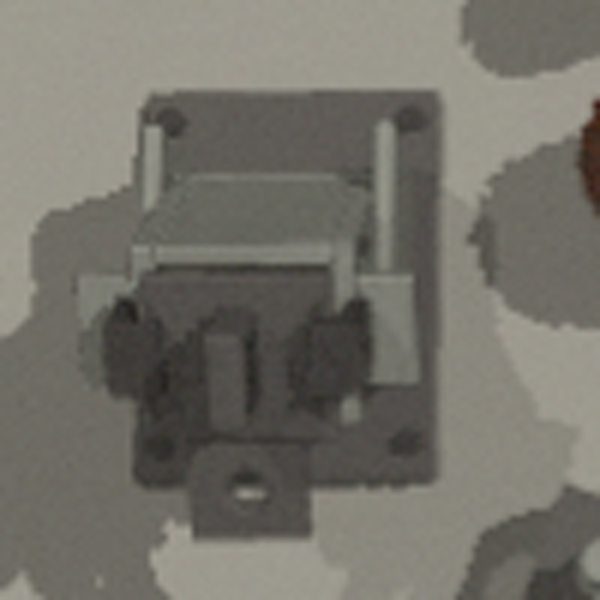

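View pics/c_crad_t.png

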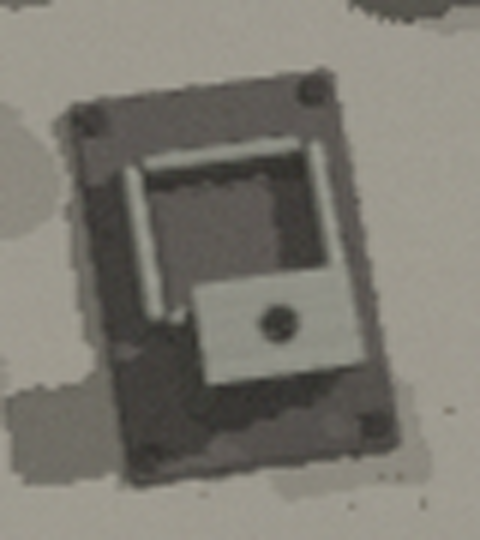

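View pics/c_pin_t.png

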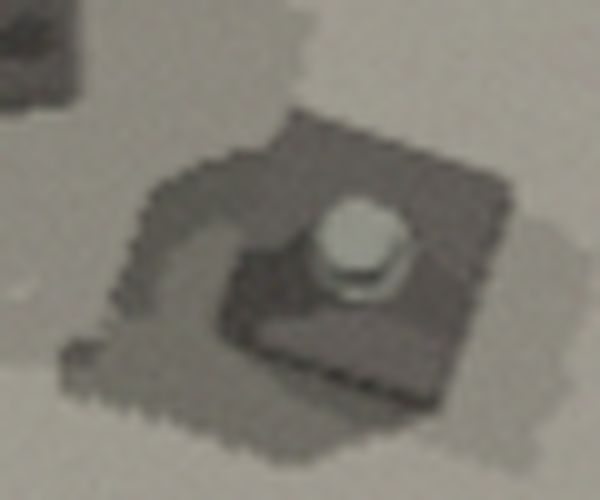

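View pics/c_dock_s.png

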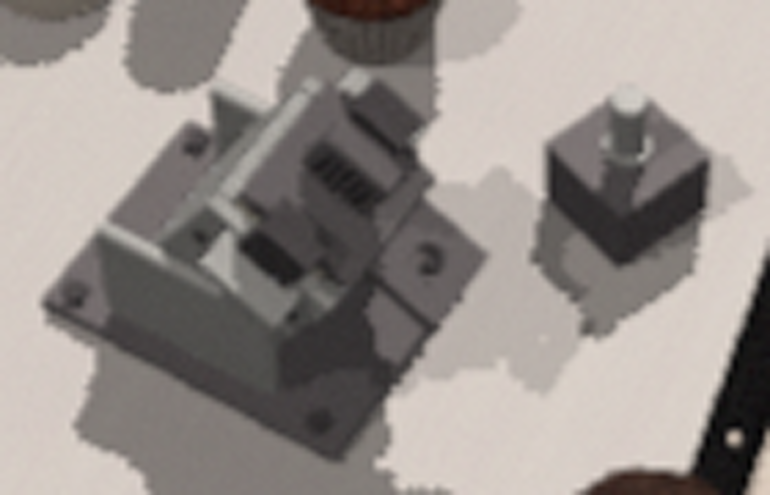

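View pics/c_crad_s.png

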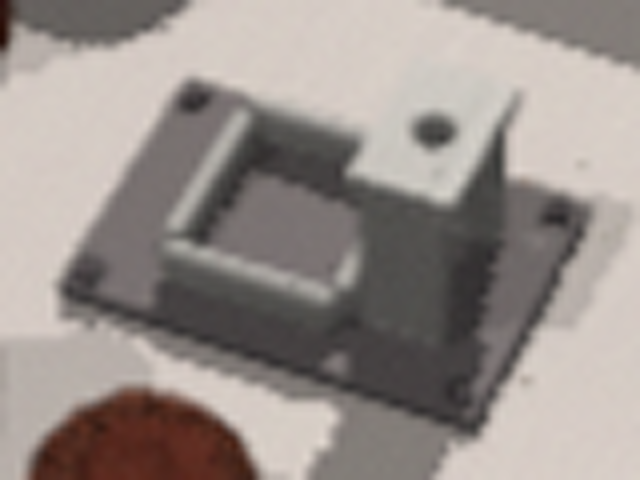

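```bash
cat > h.py <<'E'
import numpy as np, cv2, json
from scipy.spatial.transform import Rotation as Rt
from scipy.optimize import least_squares
CAM={"scene":dict(mtx=np.array([[603.6160559,0,314.86951559],[0,603.6160559,240.77386775],[0,0,1]]),k1=0.025573296567670035,
 W=np.array([[-0.90330936,-0.32415636,0.28098906,0.16356803],[-0.42878111,0.70265843,-0.56781853,0.80606118],[-0.01337734,-0.6333986,-0.77371006,1.1987829],[0,0,0,1]])),
"top":dict(mtx=np.array([[469.17586256,0,321.08373155],[0,469.17586256,231.35130888],[0,0,1]]),k1=-0.09305126465274206,
 W=np.array([[-0.11607836,-0.96850904,0.22026362,0.36615936],[-0.99323596,0.11382492,-0.0229395,0.01654507],[-0.00285438,-0.22143653,-0.97517061,1.03642933],[0,0,0,1]]))}
def proj(cam,P):
    c=CAM[cam];T=np.linalg.inv(c["W"]);P=np.atleast_2d(P)
    return cv2.projectPoints(P,cv2.Rodrigues(T[:3,:3])[0],T[:3,3],c["mtx"],np.array([c["k1"],0,0,0,0.]))[0][:,0]
def ray(cam,px):
    c=CAM[cam]
    u=cv2.undistortPoints(np.array([[px]],float),c["mtx"],np.array([c["k1"],0,0,0,0.]))[0,0]
    d=c["W"][:3,:3]@np.array([u[0],u[1],1]);return c["W"][:3,3],d
def atz(cam,px,z):
    o,d=ray(cam,px);return o+d*(z-o[2])/d[2]
def crop(p,x0,y0,k): return np.array([x0+(p[0]+.5)/k-.5,y0+(p[1]+.5)/k-.5])
def fit(obs,x0):
    """obs: list of (cam, localpt, px); pose x,y,yaw on table"""
    def T(p,l): c,s=np.cos(p[2]),np.sin(p[2]);l=np.asarray(l);return np.array([p[0]+c*l[0]-s*l[1],p[1]+s*l[0]+c*l[1],l[2]])
    f=lambda p: np.concatenate([proj(c,T(p,l))[0]-px for c,l,px in obs])
    r=least_squares(f,x0);return r.x,r.fun.reshape(-1,2)
LEAN=Rt.from_euler('y',-30,degrees=True).as_matrix()
def dk(l,lift=0): return np.array([0,0,.046])+LEAN@(np.array(l)+[0,0,lift])
def Tz(p,L):
    L=np.atleast_2d(L);return L@Rt.from_euler('z',p[2]).as_matrix().T+[p[0],p[1],0]
def draw(im,cam,P,off,k,col,closed=True):
    q=(proj(cam,P)-off+.5)*k-.5
    cv2.polylines(im,[np.round(q).astype(int)],closed,col,1)
E
python3 - <<'E'
from h import *
T=lambda p:crop(p,345,170,6); S=lambda p:crop(p,280,185,8)
obs=[("top",(-.05,0,.078),T((279,323))),("scene",(-.05,0,.078),S((434,130))),
 ("top",(-.032,.028,.078),T((192,287))),("top",(-.032,-.028,.078),T((347,265))),("top",(-.068,-.028,.078),T((368,361))),("top",(-.068,.028,.078),T((208,384))),
 ("scene",(-.032,.028,.078),S((345,172))),("scene",(-.068,.028,.078),S((448,204))),("scene",(-.068,-.028,.078),S((522,95)))]
for o in ("top","scene",None):
    p,r=fit([x for x in obs if o in(None,x[0])],[.5,-.1,0]);print(o,p.round(4));print(r.round(1).tolist())
T=lambda p:crop(p,205,195,6);
obs=[("top",dk((-.05,0,.08)),T((247,490))),("top",dk((-.017,0,.112)),T((228,428))),("top",dk((.017,0,.112)),T((225,334))),("top",dk((-.068,.02,.08)),T((195,536))),("top",dk((-.068,-.02,.08)),T((308,536)))]
p,r=fit(obs,[.5,.15,0]);print("dock",p.round(4));print(r.round(1).tolist())
T=lambda p:crop(p,270,265,10);
print("pin knob top", atz("top",T((360,232)),.076+.0),"collar c",atz("top",T((360,258)),.04))
print("pin scene",atz("scene",crop((629,97),230,255,5.5),.076))
for a in((297,108),(512,188),(438,410),(225,335)): print(atz("top",T(a),.04).round(4))
E
```

```text
top [ 0.6321 -0.1529  0.03  ]
[[-0.0, 0.1], [-0.0, -0.2], [0.1, -0.2], [-0.3, 0.1], [0.2, 0.1]]
scene [ 0.6329 -0.1558 -0.0226]
[[0.0, 0.1], [-0.1, -0.1], [-0.1, 0.5], [0.1, -0.5]]
None [ 0.6325 -0.1537  0.0136]
[[-0.0, -0.0], [0.1, 0.2], [0.0, -0.6], [0.2, -0.2], [-0.4, 0.2], [0.0, -0.2], [0.3, 0.3], [0.5, 0.6], [-0.0, -0.7]]
dock [ 0.5883  0.1461 -0.1258]
[[0.3, -0.4], [0.1, 0.6], [-0.2, -0.3], [-0.4, -0.1], [0.2, 0.2]]
pin knob top [0.46924674 0.03926348 0.076     ] collar c [0.46762448 0.04071965 0.04      ]
pin scene [0.47032678 0.03858435 0.076     ]
[0.501  0.0506 0.04  ]
[0.4787 0.007  0.04  ]
[0.4339 0.0279 0.04  ]
[0.4547 0.0709 0.04  ]
```

Run:
```python
from h import *
T=lambda p:crop(p,345,170,6)
C=[atz("top",T(a),.008)[:2] for a in((72,105),(328,70),(400,440),(133,485))]
S=lambda p:crop(p,280,185,8)
C2=[atz("scene",S(a),.008)[:2] for a in((190,82),(62,285),(478,428),(592,212))]
for C in(C,C2):
    print(np.round(C,4).tolist())
    for i in range(4):
        d=C[(i+1)%4]-C[i];print(np.linalg.norm(d).round(4),(np.degrees(np.arctan2(d[1],d[0]))%90).round(2))
T=lambda p:crop(p,205,195,6)
for z in(.008,.0):
  C=[atz("top",T(a),z)[:2] for a in((143,92),(441,92),(438,486),(133,486))]
  print(np.round(C,4).tolist())
  for i in range(4):
    d=C[(i+1)%4]-C[i];print(np.linalg.norm(d).round(4),(np.degrees(np.arctan2(d[1],d[0]))%90).round(2))
# overlays
t=cv2.imread("pics/top0.png");s=cv2.imread("pics/scene0.png")
def c(im,x,y,w,h,k): return cv2.resize(im[y:y+h,x:x+w],None,fx=k,fy=k,interpolation=cv2.INTER_CUBIC)
dp=(.5883,.1461,-.1258)
def box(x0,x1,y0,y1,z): return [(x0,y0,z),(x1,y0,z),(x1,y1,z),(x0,y1,z)]
for cam,im,off,w,h,k,n in(("top",t,(205,195),100,100,6,"o1"),("scene",s,(230,255),140,90,5.5,"o2")):
    a=c(im,*off,w,h,k)
    for q in (box(-.017,.017,-.007,.007,.112),box(-.068,-.023,-.02,.02,.08),box(-.023,.023,-.032,.032,.08),box(-.017,.017,-.007,.007,.08)):
        draw(a,cam,Tz(dp,[dk(l) for l in q]),np.array(off),k,(0,0,255))
    an=np.linspace(0,6.28,20)
    draw(a,cam,Tz(dp,[dk((-.05+.0065*np.cos(x),.0065*np.sin(x),.08)) for x in an]),np.array(off),k,(0,255,0))
    cv2.imwrite(f"pics/{n}.png",a)
```

```text
[[0.6926, -0.1008], [0.6953, -0.2009], [0.5484, -0.2053], [0.5433, -0.1037]]
0.1 1.54
0.1469 1.74
0.1018 2.91
0.1493 1.09
[[0.6938, -0.2006], [0.6917, -0.1006], [0.5431, -0.1021], [0.5465, -0.2029]]
0.1 1.25
0.1486 0.58
0.1008 1.92
0.1474 0.88
[[0.6729, 0.1965], [0.6595, 0.0837], [0.5103, 0.0992], [0.5232, 0.2112]]
0.1136 83.22
0.15 84.05
0.1128 83.46
0.1505 84.39
[[0.6753, 0.1979], [0.6618, 0.0842], [0.5114, 0.0999], [0.5244, 0.2128]]
0.1145 83.22
0.1512 84.05
0.1136 83.46
0.1517 84.39
```

View pics/o1.png

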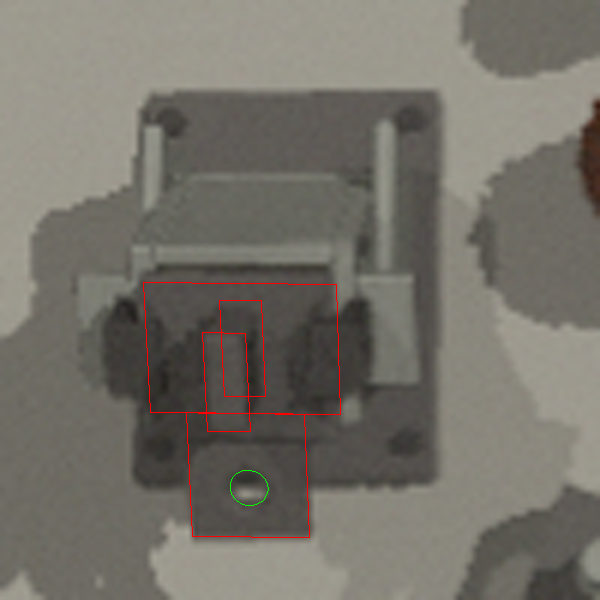

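View pics/o2.png

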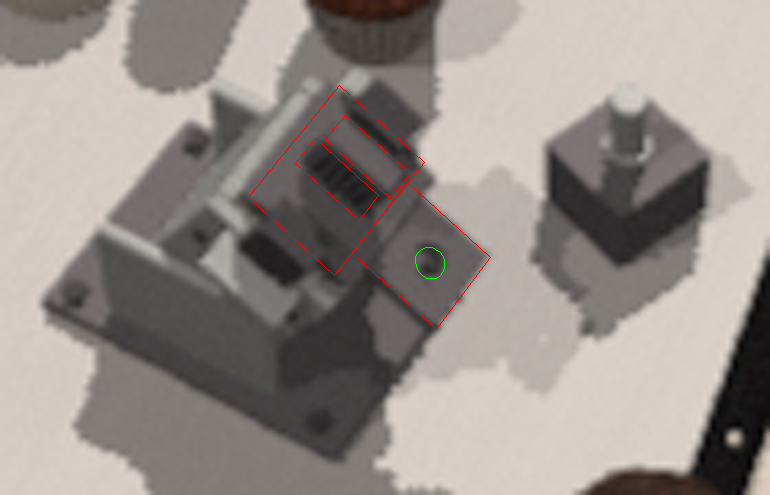

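```bash
cat > poses.py <<'E'
from h import *
def fitxy(obs,yaw,x0):
    f=lambda p: np.concatenate([proj(c,Tz((p[0],p[1],yaw),l))[0]-px for c,l,px in obs])
    r=least_squares(f,x0);return r.x,r.fun.reshape(-1,2)
E
python3 - <<'E'
from poses import *
T=lambda p:crop(p,345,170,6); S=lambda p:crop(p,280,185,8)
obs=[("top",(-.05,0,.078),T((279,323))),("scene",(-.05,0,.078),S((434,130))),
 ("top",(-.032,.028,.078),T((192,287))),("top",(-.032,-.028,.078),T((347,265))),("top",(-.068,-.028,.078),T((368,361))),("top",(-.068,.028,.078),T((208,384))),
 ("scene",(-.032,.028,.078),S((345,172))),("scene",(-.068,.028,.078),S((448,204))),("scene",(-.068,-.028,.078),S((522,95)))]
for o in ("top","scene",None):
    p,r=fitxy([x for x in obs if o in(None,x[0])],.025,[.6,-.15]);print("cr",o,p.round(4), Tz((*p,.025),(-.05,0,.078)).round(4))
T=lambda p:crop(p,205,195,6);S=lambda p:crop(p,230,255,5.5)
obs=[("top",dk((-.05,0,.08)),T((249,488))),("top",dk((-.017,0,.112)),T((228,428))),("top",dk((.017,0,.112)),T((225,334))),("top",dk((-.068,.02,.08)),T((195,536))),("top",dk((-.068,-.02,.08)),T((310,536))),
("scene",dk((-.05,0,.08)),S((430,262))),("scene",dk((-.068,-.02,.08)),S((490,257))),("scene",dk((-.068,.02,.08)),S((437,328))),("scene",dk((.017,-.007,.112)),S((344,116)))]
for o in ("top","scene",None):
    p,r=fitxy([x for x in obs if o in(None,x[0])],-.112,[.59,.14]);print("dk",o,p.round(4)); P=(*p,-.112);print(Tz(P,dk((0,0,.112))),r.round(1).tolist())
print(LEAN@[0,0,1])
from bench import robot; print(robot.tcp_to_grasp,[a for a in dir(robot) if a[0]!='_'])
E
```

```text
cr top [ 0.6321 -0.1531] [[ 0.5822 -0.1544  0.078 ]]
cr scene [ 0.6333 -0.1532] [[ 0.5833 -0.1544  0.078 ]]
cr None [ 0.6325 -0.1531] [[ 0.5826 -0.1543  0.078 ]]
dk top [0.5885 0.1469]
[[0.53284893 0.15311436 0.14299485]] [[0.1, -0.2], [0.2, 0.5], [-0.3, -0.3], [-0.1, 0.0], [0.2, -0.0]]
dk scene [0.5884 0.1472]
[[0.53270982 0.15346146 0.14299485]] [[-0.0, 0.1], [-0.1, -0.1], [-0.0, 0.1], [0.1, -0.1]]
dk None [0.5885 0.147 ]
[[0.53280929 0.15322583 0.14299485]] [[0.1, -0.1], [0.1, 0.5], [-0.4, -0.3], [-0.2, 0.0], [0.1, 0.0], [-0.0, 0.0], [-0.0, -0.2], [-0.0, 0.0], [0.1, -0.2]]
[-0.5        0.         0.8660254]
0.0188 ['IKError', 'close_job', 'tcp_to_grasp']
```

Run:
```python
from poses import *
t=cv2.imread("pics/top0.png");s=cv2.imread("pics/scene0.png")
dp=(.5885,.147,-.112)
def box(x0,x1,y0,y1,z): return [(x0,y0,z),(x1,y0,z),(x1,y1,z),(x0,y1,z)]
out=[]
for cam,im,off,w,h,k in(("top",t,(212,232),60,50,10),("scene",s,(260,262),60,50,10)):
    a=cv2.resize(im[off[1]:off[1]+h,off[0]:off[0]+w],None,fx=k,fy=k,interpolation=cv2.INTER_CUBIC)
    a=np.clip(a.astype(float)*1.6,0,255).astype(np.uint8)
    for y in(-.022,.022):
      for z,c in((.084,(0,255,0)),(.095,(0,0,255))):
        draw(a,cam,Tz(dp,[dk(l) for l in [(-.03,y,z),(.03,y,z)]]),np.array(off),k,c)
    cv2.imwrite(f"pics/j_{cam}.png",a)
```

```text
(no output)
```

View pics/j_top.png

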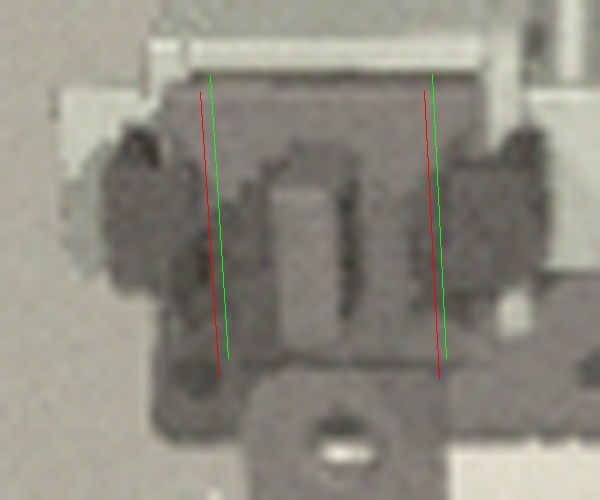

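View pics/j_scene.png

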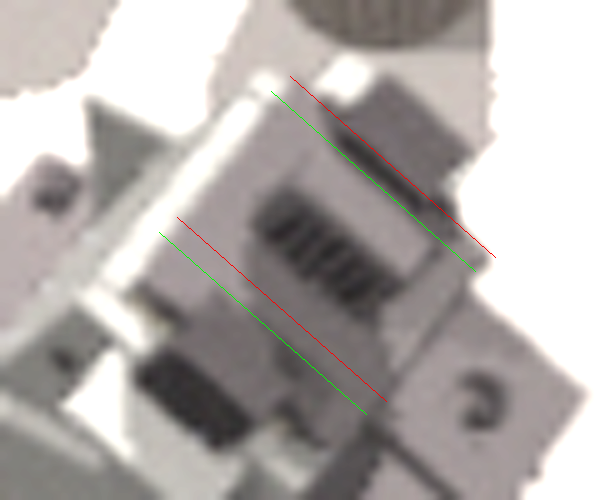

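```bash
cat > plan.py <<'E'
import sys,os
from h import *
from bench import get_obs
DP=(.5885,.147,-.112); CP=(.6325,-.1531,.025); PIN=(.469,.039)
UP=Rt.from_euler('z',-np.pi/2)*Rt.from_euler('x',np.pi)   # tool in cartridge frame (x=-y)
def load():
    if os.path.exists("cmd.json"):
        d=json.load(open("cmd.json"));return np.array(d[0]),Rt.from_quat(d[1])
    return np.array([.19,-.516,.206]),Rt.from_euler('xyz',[np.pi,0,-1.218])
def delta(p,R,base=None):
    p0,R0=base or load()
    d=R0.inv().apply(np.asarray(p)-p0)/.25; w=(R0.inv()*R).as_rotvec()/np.pi
    return np.r_[d,w].round(4)
def apply(v):
    p0,R0=load();v=np.asarray(v,float)
    p=p0+R0.apply(v[:3]*.25);R=R0*Rt.from_rotvec(v[3:]*np.pi)
    json.dump([p.tolist(),R.as_quat().tolist()],open("cmd.json","w"))
def dockpose(z,dx=0,dy=0):  # TCP at cartridge-frame z along lean (latched coordinates)
    Rz=Rt.from_euler('z',DP[2]); 
    return Tz(DP,dk((dx,dy,z)))[0], Rz*Rt.from_matrix(LEAN)*UP
def upright(x,y,z,yaw): return np.array([x,y,z]),Rt.from_euler('z',yaw)*UP
def show(p,R,n=None):
    v=delta(p,R);dist=np.linalg.norm(v[:3])*.25;ang=np.linalg.norm(v[3:])*180
    print("target",np.round(p,4),"rows>=",max(dist/.0417,ang/7.16).round(1),"|",' '.join(f"{x:.4f}" for x in v));return v
def st():
    o=get_obs();p,R=load()
    e=Rt.from_euler('xyz',o['ee_rot']);
    print(f"t={o['time']:.2f} tcp={o['tool_pos'].round(4)} err={(o['tool_pos']-p).round(4)} roterr(deg)={np.degrees((R.inv()*e).as_rotvec()).round(2)} F={o['wrist_force'].round(1)} w={o['width']:.4f} q={o['joint_positions'].round(2)}")
E
python3 - <<'E'
from plan import *
st()
p,R=dockpose(.165); p0,R0=load()
base=load()
# split into three
from scipy.spatial.transform import Slerp
S=Slerp([0,1],Rt.concatenate([R0,R]))
for f in(1/3,2/3,1):
    q,r=p0+(p-p0)*f,S(f); v=show(q,r); apply(v)
print(load()[0],p)
E
```

```text
t=0.10 tcp=[ 0.1899 -0.5157  0.2045] err=[-0.0001  0.0003 -0.0015] roterr(deg)=[ 0.01 -0.11 -0.  ] F=[-0.4 -0.7 -0.9] w=0.0941 q=[-1.32  0.09  1.37  0.    1.68 -0.1 ]
target [ 0.2955 -0.2919  0.2003] rows>= 5.9 | -0.6953 -0.7057 0.0228 0.0545 0.0129 0.0482
target [ 0.401  -0.0679  0.1946] rows>= 5.9 | -0.7957 -0.5815 0.1032 0.0546 0.0129 0.0482
target [0.5065 0.1562 0.1889] rows>= 5.9 | -0.8781 -0.4318 0.1564 0.0545 0.0129 0.0481
[0.50651004 0.15622037 0.18887839] [0.5065169  0.15622069 0.18889419]
```

servo_tool:
  targets: "0.25 -0.6953 -0.7057 0.0228 0.0545 0.0129 0.0482;0.25 -0.6953 -0.7057 0.0228 0.0545 0.0129 0.0482;0.25 -0.6953 -0.7057 0.0228 0.0545 0.0129 0.0482;0.25 -0.6953 -0.7057 0.0228 0.0545 0.0129 0.0482;0.25 -0.6953 -0.7057 0.0228 0.0545 0.0129 0.0482;0.25 -0.6953 -0.7057 0.0228 0.0545 0.0129 0.0482;0.25 -0.6953 -0.7057 0.0228 0.0545 0.0129 0.0482"

```text
time: 0.68
tool_pos: [0.2974, -0.2864, 0.1997]
ee_rot: [-2.966, -0.025, -1.365]
wrist_force: [-0.4, -1.4, -1.2]
width: 0.0505
```

servo_tool:
  targets: "0.25 -0.7957 -0.5815 0.1032 0.0546 0.0129 0.0482;0.25 -0.7957 -0.5815 0.1032 0.0546 0.0129 0.0482;0.25 -0.7957 -0.5815 0.1032 0.0546 0.0129 0.0482;0.25 -0.7957 -0.5815 0.1032 0.0546 0.0129 0.0482;0.25 -0.7957 -0.5815 0.1032 0.0546 0.0129 0.0482;0.25 -0.7957 -0.5815 0.1032 0.0546 0.0129 0.0482;0.25 -0.7957 -0.5815 0.1032 0.0546 0.0129 0.0482"

```text
time: 1.27
tool_pos: [0.4027, -0.0591, 0.1939]
ee_rot: [-2.79, -0.024, -1.511]
wrist_force: [-0.5, -0.2, -0.2]
width: 0.0235
```

servo_tool:
  targets: "0.25 -0.8781 -0.4318 0.1564 0.0545 0.0129 0.0481;0.25 -0.8781 -0.4318 0.1564 0.0545 0.0129 0.0481;0.25 -0.8781 -0.4318 0.1564 0.0545 0.0129 0.0481;0.25 -0.8781 -0.4318 0.1564 0.0545 0.0129 0.0481;0.25 -0.8781 -0.4318 0.1564 0.0545 0.0129 0.0481;0.25 -0.8781 -0.4318 0.1564 0.0545 0.0129 0.0481;0.25 -0.8781 -0.4318 0.1564 0.0545 0.0129 0.0481;0.25 -0.8781 -0.4318 0.1564 0.0545 0.0129 0.0481"

```text
time: 1.93
tool_pos: [0.5074, 0.1586, 0.1869]
ee_rot: [-2.621, -0.001, -1.678]
wrist_force: [1.1, -0.1, -0.9]
width: 0.0235
```

Run:
```python
from plan import *
st()
from bench import vision
for n,o in(("scene",(240,225)),("top",(205,195))):
    s=vision.snapshot(n)["image"][:,:,::-1];cv2.imwrite(f"pics/{n}1.png",s)
    cv2.imwrite(f"pics/{n}1c.png",cv2.resize(s[o[1]:o[1]+100,o[0]:o[0]+130],None,fx=6,fy=6,interpolation=cv2.INTER_CUBIC))
st()
show(*dockpose(.095)); show(*dockpose(.13))
```

```text
t=1.93 tcp=[0.5074 0.1586 0.1869] err=[ 0.0009  0.0024 -0.0019] roterr(deg)=[-0.15 -0.06 -0.26] F=[ 1.1 -0.1 -0.9] w=0.0235 q=[ 0.34 -0.29  1.84 -0.24  1.12  2.07]
t=2.03 tcp=[0.5064 0.1555 0.1872] err=[-0.0001 -0.0007 -0.0017] roterr(deg)=[-0.13  0.09 -0.08] F=[-0.3 -0.1  0.2] w=0.0233 q=[ 0.33 -0.29  1.84 -0.24  1.12  2.07]
target [0.5413 0.1523 0.1283] rows>= 1.7 | 0.0000 -0.0001 0.2800 0.0000 0.0000 0.0000
target [0.5239 0.1543 0.1586] rows>= 0.8 | -0.0000 -0.0001 0.1400 0.0000 0.0000 0.0000
```

View pics/scene1c.png

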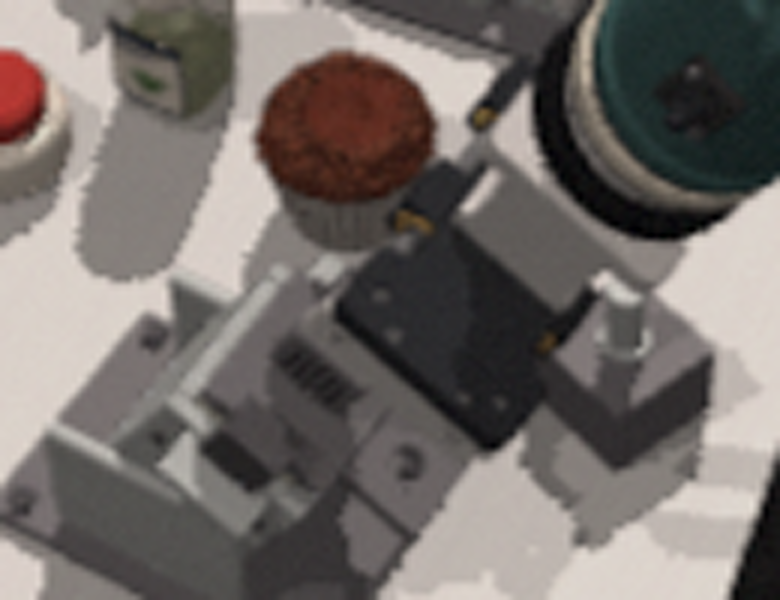

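View pics/top1c.png

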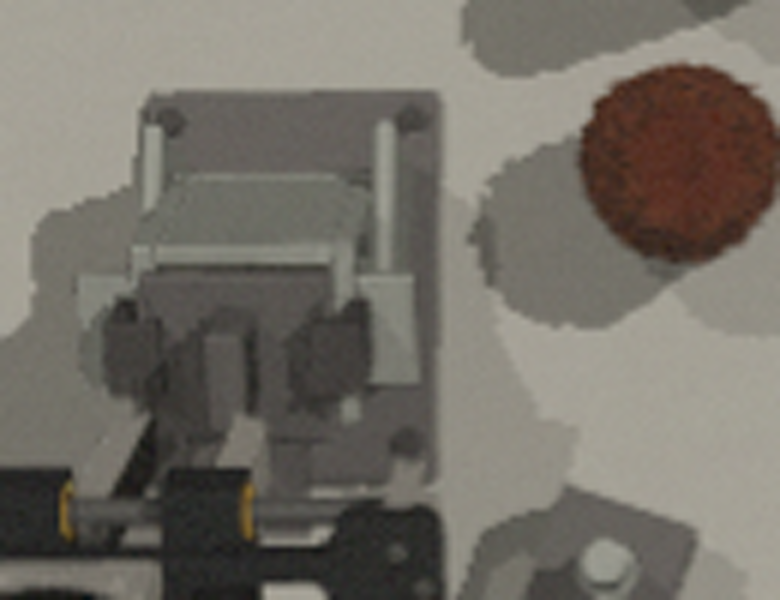

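Run:
```python
from plan import *
for z in(.13,.15,.165,.185): print(z,((proj("top",dockpose(z)[0])-[205,195]+.5)*6).round(0),((proj("scene",dockpose(z)[0])-[240,225]+.5)*6).round(0))
p,R=dockpose(.165)
for sx in(-1,1):
    q=p+R.apply([sx*.0117,0,0]);print(sx,((proj("top",q)-[205,195]+.5)*6).round(0))
```

```text
0.13 [[217. 402.]] [[361. 336.]]
0.15 [[207. 425.]] [[384. 319.]]
0.165 [[198. 443.]] [[401. 306.]]
0.185 [[187. 468.]] [[425. 289.]]
-1 [[160. 443.]]
1 [[237. 443.]]
```

Run:
```python
from plan import *
C=np.array([0,.0005,.0016])
p,R=dockpose(.096); v=show(p+C,R); apply(v)
```

```text
target [0.5408 0.1529 0.1307] rows>= 1.6 | -0.0020 -0.0031 0.2703 0.0000 0.0000 0.0000
```

servo_tool:
  targets: "0.235 -0.002 -0.0031 0.04 0 0 0;0.235 -0.002 -0.0031 0.08 0 0 0;0.235 -0.002 -0.0031 0.12 0 0 0;0.235 -0.002 -0.0031 0.16 0 0 0;0.235 -0.002 -0.0031 0.19 0 0 0;0.235 -0.002 -0.0031 0.22 0 0 0;0.235 -0.002 -0.0031 0.25 0 0 0;0.235 -0.002 -0.0031 0.2703 0 0 0;0.235 -0.002 -0.0031 0.2703 0 0 0;0.235 -0.002 -0.0031 0.2703 0 0 0"

```text
time: 2.87
tool_pos: [0.5408, 0.1527, 0.1298]
ee_rot: [-2.619, -0.0, -1.683]
wrist_force: [1.0, 0.1, -0.8]
width: 0.0219
```

Run:
```python
from plan import *
st()
from bench import vision
for n,o in(("scene",(240,225)),("top",(205,195))):
    s=vision.snapshot(n)["image"][:,:,::-1]
    cv2.imwrite(f"pics/{n}2c.png",cv2.resize(s[o[1]:o[1]+100,o[0]:o[0]+130],None,fx=6,fy=6,interpolation=cv2.INTER_CUBIC))
st()
```

```text
t=2.87 tcp=[0.5408 0.1527 0.1298] err=[ 0.     -0.0002 -0.0009] roterr(deg)=[-0.03  0.02 -0.01] F=[ 1.   0.1 -0.8] w=0.0219 q=[ 0.3  -0.19  1.88 -0.24  0.98  2.07]
t=2.97 tcp=[0.5411 0.153  0.1307] err=[0.0003 0.0001 0.    ] roterr(deg)=[ 0.05 -0.02 -0.01] F=[-0.1  0.  -0.1] w=0.0218 q=[ 0.3  -0.19  1.88 -0.24  0.98  2.07]
```

View pics/scene2c.png

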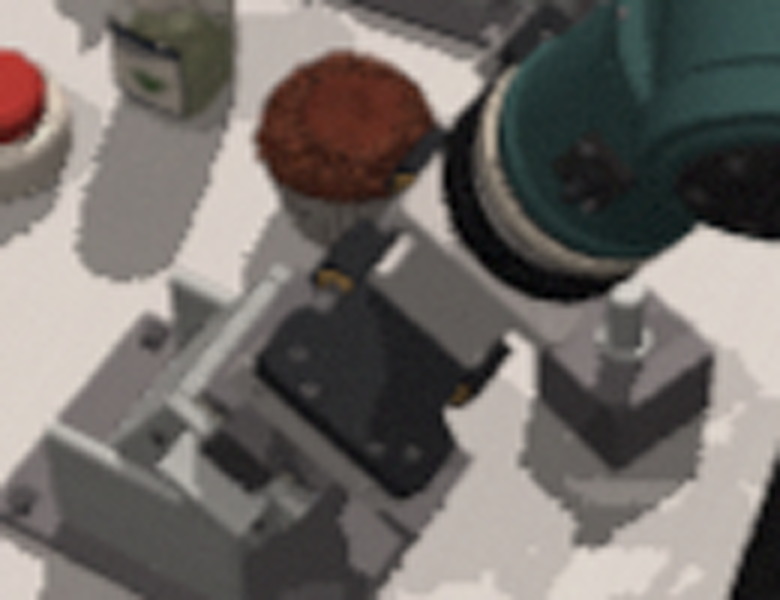

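View pics/top2c.png

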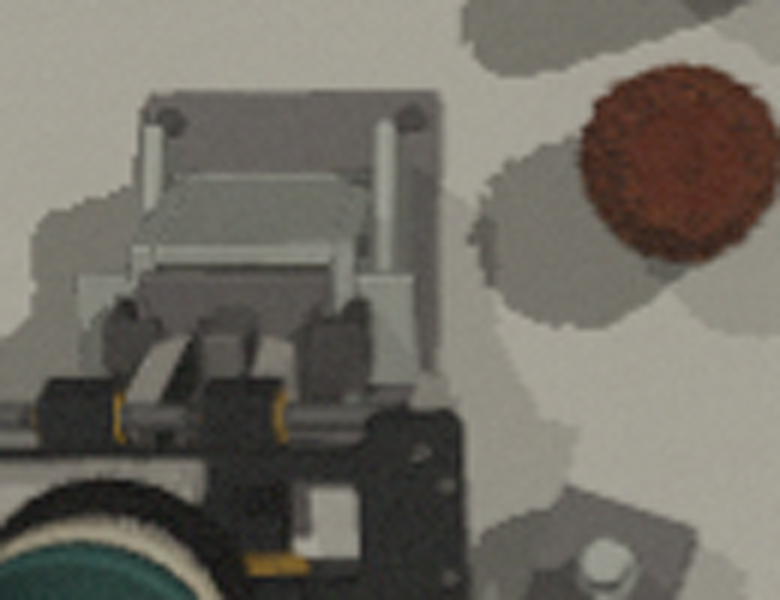

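The fingers straddle the fin (x≈205–245 in the crop) inside the jaws, and nothing is touching yet, so I'll close.

servo_tool:
  targets: "0 0 0 0 0 0 0;0 0 0 0 0 0 0;0 0 0 0 0 0 0;0 0 0 0 0 0 0;0 0 0 0 0 0 0"

```text
time: 3.38
tool_pos: [0.541, 0.1525, 0.1309]
ee_rot: [-2.617, -0.0, -1.683]
wrist_force: [-3.1, -2.0, 2.4]
width: 0.0137
```

servo_tool:
  targets: "0 0 0 0.005 0 0 0;0 0 0 0.01 0 0 0;0 0 0 0.015 0 0 0;0 0 0 0.018 0 0 0;0 0 0 0.02 0 0 0;0 0 0 0.02 0 0 0"

```text
time: 3.88
tool_pos: [0.5435, 0.1525, 0.1272]
ee_rot: [-2.617, 0.0, -1.683]
wrist_force: [-5.5, -1.3, 6.7]
width: 0.0139
```

Run:
```python
from plan import *
apply([0,0,.02,0,0,0])
st()
```

```text
t=3.88 tcp=[0.5435 0.1525 0.1272] err=[ 0.0002 -0.0001  0.0008] roterr(deg)=[ 0.07 -0.01  0.01] F=[-5.5 -1.3  6.7] w=0.0139 q=[ 0.3  -0.18  1.88 -0.24  0.97  2.07]
```

servo_tool:
  targets: "0 0 0 0.003 0 0 0;0 0 0 0.006 0 0 0;0 0 0 0.008 0 0 0;0 0 0 0.009 0 0 0;0 0 0 0.009 0 0 0"

```text
time: 4.3
tool_pos: [0.5445, 0.1525, 0.1257]
ee_rot: [-2.617, 0.0, -1.683]
wrist_force: [-7.1, -0.7, 7.6]
width: 0.0135
```

Run:
```python
from plan import *
apply([0,0,.009,0,0,0])
st()
from bench import vision
for n,o in(("scene",(240,225)),("top",(205,195))):
    s=vision.snapshot(n)["image"][:,:,::-1]
    cv2.imwrite(f"pics/{n}3c.png",cv2.resize(s[o[1]:o[1]+100,o[0]:o[0]+130],None,fx=6,fy=6,interpolation=cv2.INTER_CUBIC))
st()
```

```text
t=4.30 tcp=[0.5445 0.1525 0.1257] err=[0.0001 0.     0.0012] roterr(deg)=[ 0.07 -0.02  0.02] F=[-7.1 -0.7  7.6] w=0.0135 q=[ 0.3  -0.18  1.88 -0.24  0.96  2.07]
t=4.40 tcp=[0.5445 0.1525 0.1257] err=[0.0001 0.     0.0012] roterr(deg)=[ 0.07 -0.02  0.02] F=[-7.3 -0.9  8.4] w=0.0138 q=[ 0.3  -0.18  1.88 -0.24  0.96  2.07]
```

View pics/top3c.png

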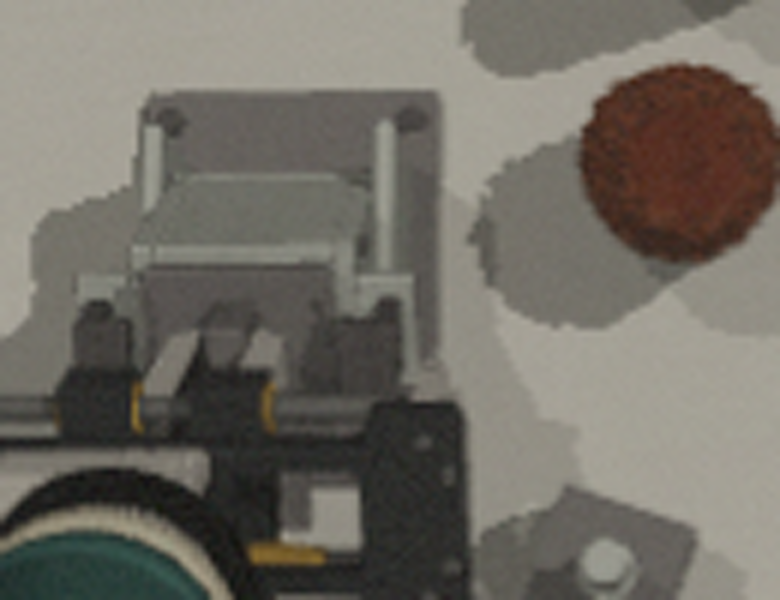

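The jaws have sprung outwards (left jaw from x≈105–160 to 75–130 in the crop), so the latch has tripped. Now I'll draw out along the lean.

servo_tool:
  targets: "0 0 0 -0.02 0 0 0;0 0 0 -0.045 0 0 0;0 0 0 -0.075 0 0 0;0 0 0 -0.11 0 0 0;0 0 0 -0.15 0 0 0;0 0 0 -0.19 0 0 0;0 0 0 -0.23 0 0 0;0 0 0 -0.27 0 0 0;0 0 0 -0.31 0 0 0;0 0 0 -0.35 0 0 0;0 0 0 -0.39 0 0 0;0 0 0 -0.42 0 0 0"

```text
time: 5.4
tool_pos: [0.4917, 0.1584, 0.2159]
ee_rot: [-2.618, 0.0, -1.683]
wrist_force: [-0.2, -0.2, -2.2]
width: 0.0135
```

Run:
```python
from plan import *
apply([0,0,-.42,0,0,0])
st()
from bench import vision
for n,o in(("scene",(240,195)),("top",(205,195))):
    s=vision.snapshot(n)["image"][:,:,::-1]
    cv2.imwrite(f"pics/{n}4c.png",cv2.resize(s[o[1]:o[1]+130,o[0]:o[0]+150],None,fx=5,fy=4.5,interpolation=cv2.INTER_CUBIC))
st()
```

```text
t=5.40 tcp=[0.4917 0.1584 0.2159] err=[-0.0006  0.0001  0.0005] roterr(deg)=[ 0.01 -0.02 -0.  ] F=[-0.2 -0.2 -2.2] w=0.0135 q=[ 0.35 -0.33  1.82 -0.24  1.19  2.07]
t=5.50 tcp=[0.4925 0.1587 0.217 ] err=[0.0002 0.0004 0.0016] roterr(deg)=[ 0.16 -0.09  0.01] F=[ 0.3  0.6 -1.7] w=0.0136 q=[ 0.35 -0.33  1.82 -0.24  1.19  2.07]
```

View pics/top4c.png

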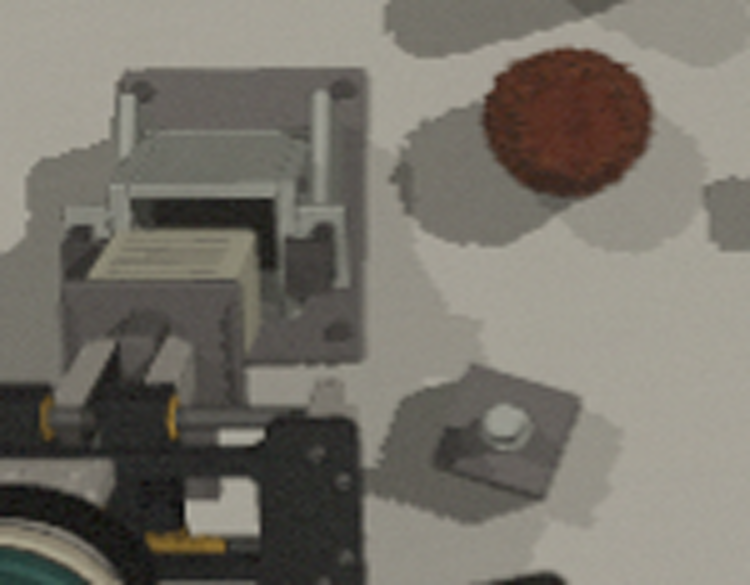

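View pics/scene4c.png

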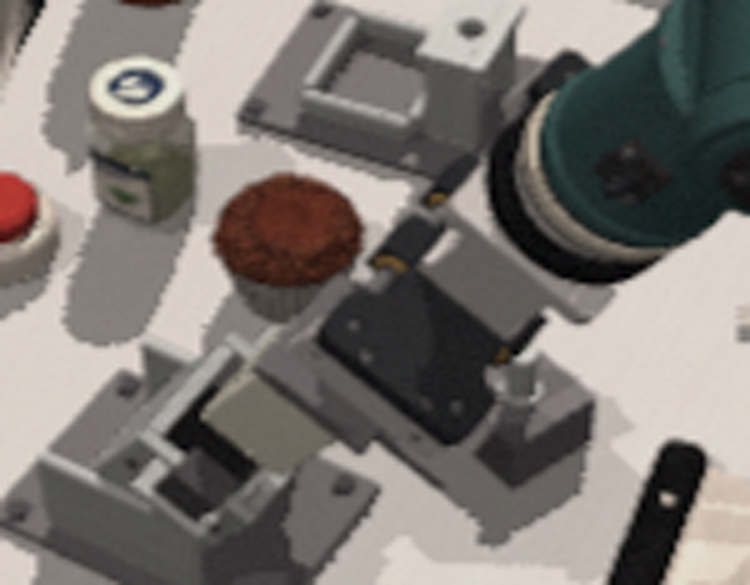

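Run:
```python
from plan import *
q=np.array([.541,.1525,.1309]); 
l=Rt.from_euler('z',-DP[2]).apply(q-[DP[0],DP[1],0]); print("tcp in cart", LEAN.T@(l-[0,0,.046]))
v=show(*upright(.50,.08,.255,0)); apply(v)
v=show(*upright(.632,-.152,.245,.025)); apply(v)
```

```text
tcp in cart [0.00103917 0.00015666 0.09743411]
target [0.5   0.08  0.255] rows>= 4.3 | 0.3079 -0.1362 -0.1043 -0.1665 -0.0093 -0.0348
target [ 0.632 -0.152  0.245] rows>= 6.4 | 0.9280 -0.5280 0.0400 0.0000 -0.0000 -0.0080
```

servo_tool:
  targets: "0 0 0 -0.05 0 0 0;0 0 0 -0.1 0 0 0;0 0.06 -0.03 -0.12 -0.03 -0.002 -0.006;0 0.14 -0.06 -0.11 -0.065 -0.004 -0.014;0 0.22 -0.1 -0.105 -0.1 -0.006 -0.022;0 0.28 -0.12 -0.104 -0.14 -0.008 -0.029;0 0.3079 -0.1362 -0.1043 -0.1665 -0.0093 -0.0348;0 0.3079 -0.1362 -0.1043 -0.1665 -0.0093 -0.0348"

```text
time: 6.17
tool_pos: [0.5035, 0.0771, 0.2519]
ee_rot: [3.137, -0.002, -1.575]
wrist_force: [-0.6, -0.7, -2.2]
width: 0.0139
```

servo_tool:
  targets: "0 0.08 -0.04 0.004 0 0 -0.001;0 0.2 -0.11 0.008 0 0 -0.002;0 0.34 -0.19 0.012 0 0 -0.003;0 0.48 -0.27 0.02 0 0 -0.004;0 0.62 -0.35 0.03 0 0 -0.005;0 0.76 -0.43 0.035 0 0 -0.006;0 0.87 -0.49 0.04 0 0 -0.007;0 0.928 -0.528 0.04 0 0 -0.008;0 0.928 -0.528 0.04 0 0 -0.008;0 0.928 -0.528 0.04 0 0 -0.008"

```text
time: 7.0
tool_pos: [0.6318, -0.152, 0.2435]
ee_rot: [3.141, 0.001, -1.547]
wrist_force: [-0.4, 0.5, -1.5]
width: 0.0136
```

Run:
```python
from plan import *
st()
from bench import vision
for n,o in(("scene",(240,120)),("top",(320,140))):
    s=vision.snapshot(n)["image"][:,:,::-1];cv2.imwrite(f"pics/{n}5.png",s)
    cv2.imwrite(f"pics/{n}5c.png",cv2.resize(s[o[1]:o[1]+120,o[0]:o[0]+140],None,fx=5,fy=5,interpolation=cv2.INTER_CUBIC))
st()
```

```text
t=7.00 tcp=[ 0.6318 -0.152   0.2435] err=[-0.0002  0.     -0.0015] roterr(deg)=[-0.05 -0.04  0.05] F=[-0.4  0.5 -1.5] w=0.0136 q=[-0.32  0.31  1.03  0.    1.8   1.22]
t=7.10 tcp=[ 0.6316 -0.1506  0.2447] err=[-0.0003  0.0014 -0.0003] roterr(deg)=[ 0.02 -0.02 -0.07] F=[ 0.1 -0.7 -1.6] w=0.0138 q=[-0.32  0.31  1.03  0.    1.8   1.22]
```

View pics/top5c.png

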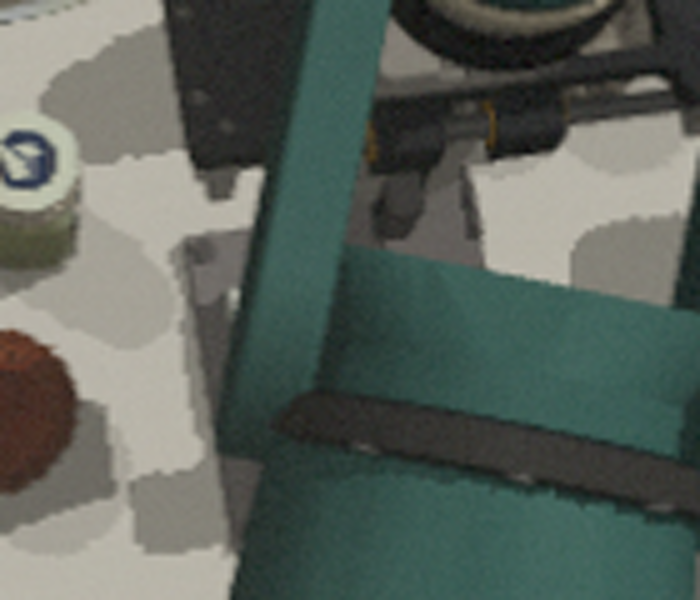

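View pics/scene5c.png

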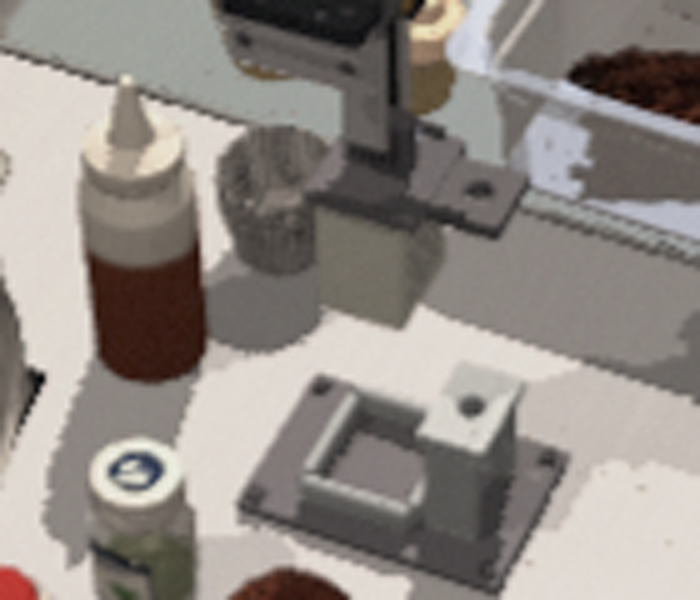

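```bash
cat > ov.py <<'E'
from plan import *
def box(x0,x1,y0,y1,z): return [(x0,y0,z),(x1,y0,z),(x1,y1,z),(x0,y1,z)]
def ov(img,cam,off,wh,k,pos,yaw,name,extra=[]):
    a=cv2.resize(img[off[1]:off[1]+wh[1],off[0]:off[0]+wh[0]],None,fx=k,fy=k,interpolation=cv2.INTER_CUBIC)
    R=Rt.from_euler('z',yaw)
    an=np.linspace(0,6.28,20)
    for q,c in [(box(-.023,.023,-.028,.028,0),(0,0,255)),(box(-.068,-.023,-.02,.02,.08),(0,0,255)),(box(-.023,.023,-.032,.032,.08),(255,0,0)),([(-.05+.0065*np.cos(t),.0065*np.sin(t),.08) for t in an],(0,255,0))]:
        draw(a,cam,R.apply(q)+pos,np.array(off),k,c)
    cv2.imwrite(name,a)
E
python3 - <<'E'
from ov import *
R=Rt.from_euler('z',.025)
pos=np.array([.6316,-.1513,.2440])-R.apply([.001,0,.0974])
print(pos)
ov(cv2.imread("pics/scene5.png"),"scene",(290,130),(70,60),10,pos,.025,"pics/o5.png")
E
```

```text
[ 0.63060031 -0.151325    0.1466    ]
```

View pics/o5.png

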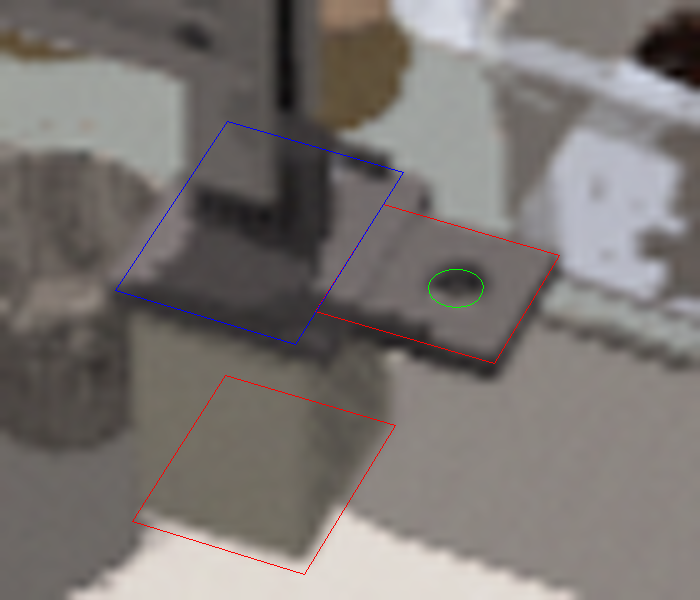

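Run:
```python
from plan import *
o=Rt.from_euler('z',CP[2]).apply([.001,0,0])
v=show(*upright(CP[0]+o[0],CP[1]+o[1],.140,.025)); apply(v)
```

```text
target [ 0.6335 -0.1531  0.14  ] rows>= 2.5 | 0.0044 -0.0060 0.4200 0.0000 -0.0000 0.0000
```

servo_tool:
  targets: "0 0.0044 -0.006 0.05 0 0 0;0 0.0044 -0.006 0.13 0 0 0;0 0.0044 -0.006 0.21 0 0 0;0 0.0044 -0.006 0.29 0 0 0;0 0.0044 -0.006 0.36 0 0 0;0 0.0044 -0.006 0.4 0 0 0;0 0.0044 -0.006 0.42 0 0 0;0 0.0044 -0.006 0.42 0 0 0;0 0.0044 -0.006 0.42 0 0 0"

```text
time: 7.85
tool_pos: [0.6339, -0.1529, 0.1403]
ee_rot: [-3.14, -0.001, -1.545]
wrist_force: [0.1, -0.4, -2.0]
width: 0.0139
```

Run:
```python
from ov import *
st()
from bench import vision
s=vision.snapshot("scene")["image"][:,:,::-1].copy();cv2.imwrite("pics/scene6.png",s)
R=Rt.from_euler('z',.025)
o=get_obs()['tool_pos'];print(o)
ov(s,"scene",(280,160),(70,75),8,o-R.apply([.001,0,.0974]),.025,"pics/o6.png")
st()
```

```text
t=7.85 tcp=[ 0.6339 -0.1529  0.1403] err=[0.0003 0.0002 0.0003] roterr(deg)=[ 0.07  0.03 -0.03] F=[ 0.1 -0.4 -2. ] w=0.0139 q=[-0.32  0.33  1.21 -0.    1.6   1.22]
[ 0.63424643 -0.15319168  0.14105641]
t=7.90 tcp=[ 0.6342 -0.1532  0.1411] err=[ 0.0007 -0.0001  0.001 ] roterr(deg)=[ 0.15  0.06 -0.02] F=[ 0.2 -0.5 -1.6] w=0.0135 q=[-0.32  0.33  1.21 -0.    1.6   1.22]
```

View pics/o6.png

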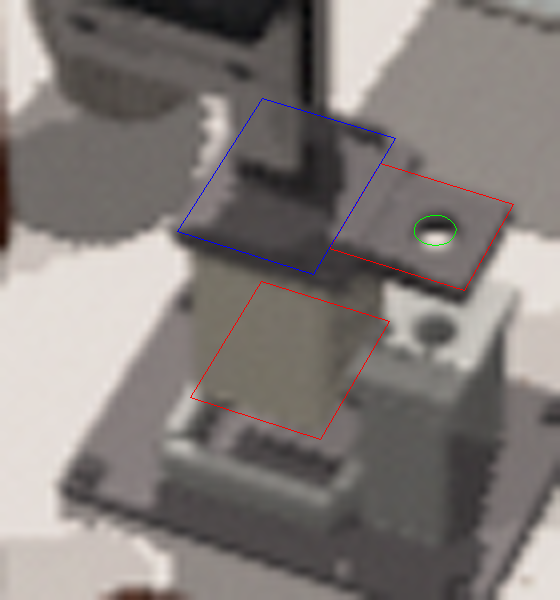

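servo_tool:
  targets: "0 -0.001 0.002 0.015 0 0 0;0 -0.001 0.002 0.03 0 0 0;0 -0.001 0.002 0.045 0 0 0;0 -0.001 0.002 0.06 0 0 0;0 -0.001 0.002 0.075 0 0 0;0 -0.001 0.002 0.09 0 0 0;0 -0.001 0.002 0.096 0 0 0;0 -0.001 0.002 0.096 0 0 0"

```text
time: 8.57
tool_pos: [0.6326, -0.1529, 0.1145]
ee_rot: [3.14, 0.0, -1.546]
wrist_force: [-0.2, -0.4, -2.7]
width: 0.0137
```

Run:
```python
from ov import *
apply([-.001,.002,.096,0,0,0])
from bench import vision
s=vision.snapshot("scene")["image"][:,:,::-1].copy()
st()
R=Rt.from_euler('z',.025)
o=get_obs()['tool_pos']
ov(s,"scene",(280,160),(70,75),8,o-R.apply([.001,0,.0974]),.025,"pics/o7.png")
```

```text
t=8.62 tcp=[ 0.6329 -0.1529  0.115 ] err=[-0.0001 -0.0001 -0.001 ] roterr(deg)=[-0.04 -0.01  0.  ] F=[ 0.6  0.3 -2.1] w=0.0135 q=[-0.32  0.34  1.25 -0.    1.55  1.22]
```

View pics/o7.png

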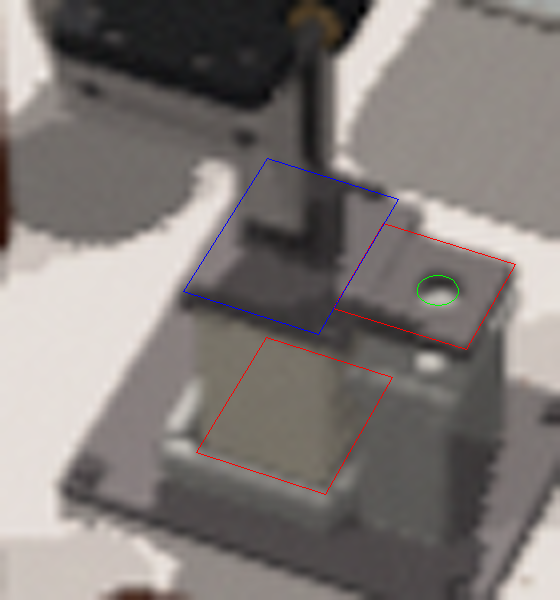

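servo_tool:
  targets: "0 0 0 0.01 0 0 0;0 0 0 0.02 0 0 0;0 0 0 0.028 0 0 0;0 0 0 0.034 0 0 0;0 0 0 0.038 0 0 0;0 0 0 0.04 0 0 0;0 0 0 0.04 0 0 0"

```text
time: 9.2
tool_pos: [0.633, -0.153, 0.1053]
ee_rot: [3.141, -0.0, -1.546]
wrist_force: [-0.5, -0.1, -1.6]
width: 0.0135
```

Run:
```python
from plan import *
apply([0,0,.04,0,0,0])
st()
```

```text
t=9.20 tcp=[ 0.633  -0.153   0.1053] err=[-0.     -0.0001 -0.0007] roterr(deg)=[-0.01 -0.   -0.  ] F=[-0.5 -0.1 -1.6] w=0.0135 q=[-0.32  0.35  1.26 -0.    1.53  1.22]
```

Not yet in contact, so I'll go down a little further.

servo_tool:
  targets: "0 0 0 0.004 0 0 0;0 0 0 0.007 0 0 0;0 0 0 0.01 0 0 0;0 0 0 0.01 0 0 0"

```text
time: 9.53
tool_pos: [0.6334, -0.153, 0.1046]
ee_rot: [-3.14, -0.001, -1.546]
wrist_force: [-1.8, 0.8, 4.4]
width: 0.0134
```

Run:
```python
from ov import *
apply([0,0,.01,0,0,0])
from bench import vision
s=vision.snapshot("scene")["image"][:,:,::-1].copy()
st()
R=Rt.from_euler('z',.025)
ov(s,"scene",(280,160),(70,75),8,np.array([CP[0],CP[1],.008]),.025,"pics/o8.png")
```

```text
t=9.58 tcp=[ 0.6335 -0.153   0.1046] err=[ 0.0005 -0.0002  0.0011] roterr(deg)=[ 0.11  0.04 -0.  ] F=[-2.7  1.5  5.8] w=0.0139 q=[-0.32  0.35  1.26 -0.    1.53  1.22]
```

View pics/o8.png

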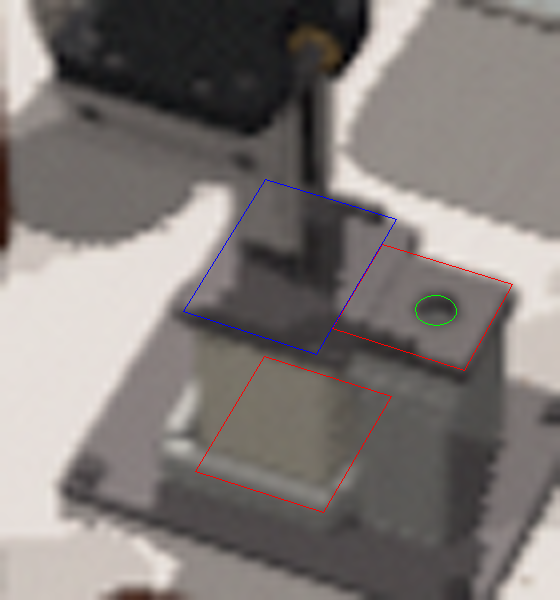

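The cartridge is seated between the rails with about 6 N of contact, and its hole lies at the predicted spot, crop (436,310). I'll release and retreat.

servo_tool:
  targets: "0 0 0 -0.006 0 0 0;0.35 0 0 -0.006 0 0 0;0.35 0 0 -0.006 0 0 0;0.35 0 0 -0.006 0 0 0;0.35 0 0 -0.006 0 0 0;0.35 0 0 -0.06 0 0 0;0.35 0 0 -0.14 0 0 0;0.35 0 0 -0.24 0 0 0;0.35 0 0 -0.36 0 0 0;0.35 0 0 -0.44 0 0 0;0.35 0 0 -0.48 0 0 0"

```text
time: 10.5
tool_pos: [0.6343, -0.1534, 0.2271]
ee_rot: [-3.136, -0.002, -1.546]
wrist_force: [0.2, 0.2, -0.1]
width: 0.0329
```

Run:
```python
from ov import *
apply([0,0,-.48,0,0,0])
st()
v=show(*upright(PIN[0],PIN[1],.18,0)); apply(v)
```

```text
t=10.50 tcp=[ 0.6343 -0.1534  0.2271] err=[ 0.0013 -0.0006  0.0036] roterr(deg)=[0.34 0.13 0.  ] F=[ 0.2  0.2 -0.1] w=0.0329 q=[-0.32  0.31  1.06 -0.    1.76  1.22]
target [0.469 0.039 0.18 ] rows>= 6.1 | -0.7836 0.6365 0.1741 0.0000 -0.0000 0.0080
```

servo_tool:
  targets: "0.4 -0.08 0.065 0 0 0 0;0.4 -0.2 0.16 0.02 0 0 0.002;0.4 -0.34 0.28 0.05 0 0 0.004;0.4 -0.48 0.39 0.08 0 0 0.006;0.4 -0.62 0.5 0.12 0 0 0.008;0.4 -0.73 0.59 0.16 0 0 0.008;0.4 -0.7836 0.6365 0.1741 0 0 0.008;0.4 -0.7836 0.6365 0.1741 0 0 0.008;0.4 -0.7836 0.6365 0.1741 0 0 0.008"

```text
time: 11.25
tool_pos: [0.468, 0.0396, 0.1786]
ee_rot: [3.141, -0.001, -1.569]
wrist_force: [-0.7, -0.5, 0.1]
width: 0.0375
```

Run:
```python
from ov import *
st()
from bench import vision
s=vision.snapshot("scene")["image"][:,:,::-1].copy();cv2.imwrite("pics/scene9.png",s)
t=vision.snapshot("top")["image"][:,:,::-1].copy();cv2.imwrite("pics/top9.png",t)
st()
P=np.array([CP[0],CP[1],.008])
ov(s,"scene",(280,160),(70,75),8,P,.025,"pics/o9s.png")
ov(t,"top",(345,165),(75,70),8,P,.025,"pics/o9t.png")
cv2.imwrite("pics/p9s.png",cv2.resize(s[220:320,280:400],None,fx=6,fy=6,interpolation=cv2.INTER_CUBIC))
cv2.imwrite("pics/p9t.png",cv2.resize(t[220:320,240:360],None,fx=6,fy=6,interpolation=cv2.INTER_CUBIC))
```

```text
t=11.25 tcp=[0.468  0.0396 0.1786] err=[-0.001   0.0006 -0.0014] roterr(deg)=[-0.05  0.03 -0.13] F=[-0.7 -0.5  0.1] w=0.0375 q=[-0.04 -0.09  1.6  -0.    1.63  1.53]
t=11.35 tcp=[0.4696 0.0384 0.1794] err=[ 0.0006 -0.0006 -0.0006] roterr(deg)=[0.03 0.03 0.02] F=[ 0.6 -0.3 -0.1] w=0.0375 q=[-0.04 -0.08  1.59 -0.    1.63  1.53]
```

View pics/o9s.png

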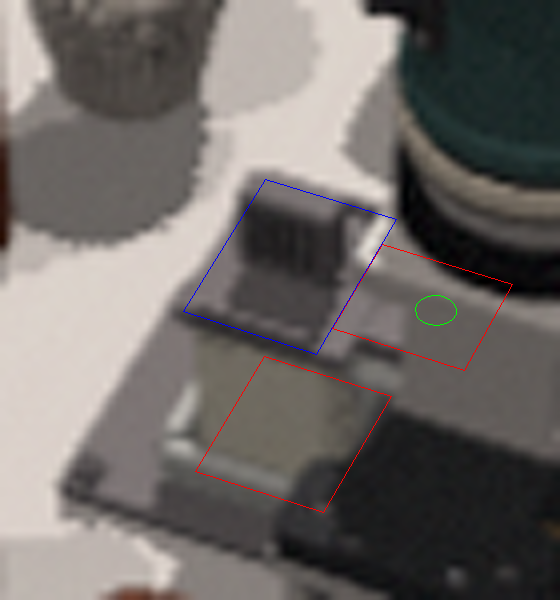

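View pics/o9t.png

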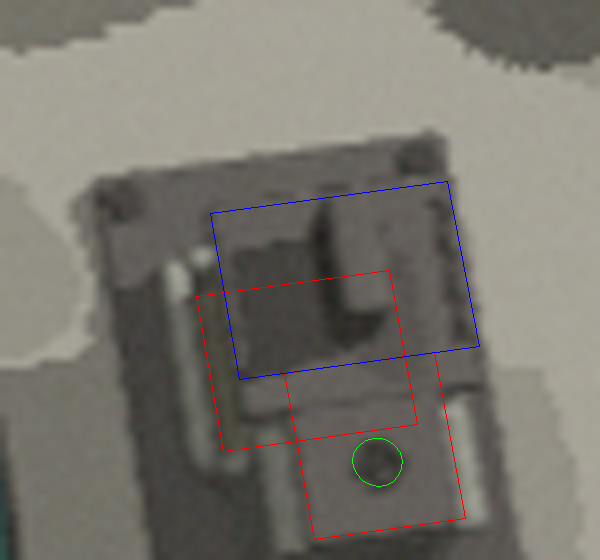

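View pics/p9s.png

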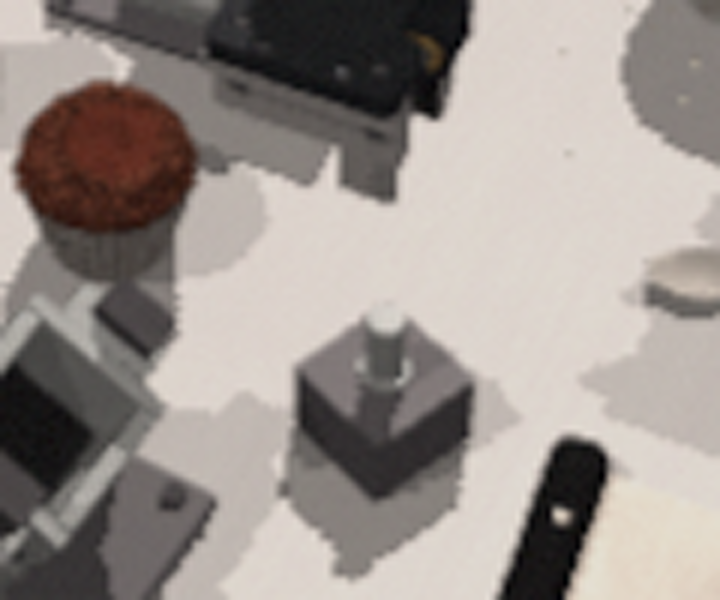

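View pics/p9t.png

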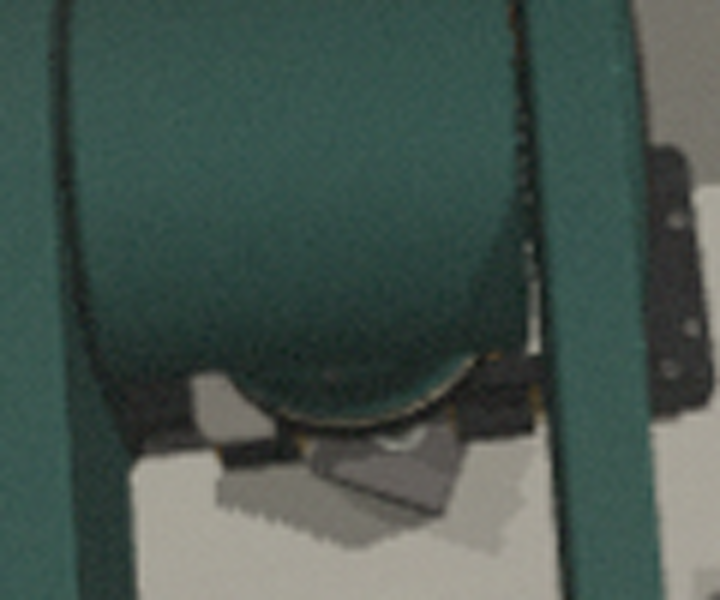

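Run:
```python
from ov import *
s="pics/scene9.png"
print(atz("scene",crop((387,318),280,220,6),.076))
v=show(*upright(.4692,.0392,.0495,0)); apply(v)
```

```text
[0.46965039 0.03939084 0.076     ]
target [0.4692 0.0392 0.0495] rows>= 3.1 | -0.0008 -0.0008 0.5220 0.0000 -0.0000 -0.0000
```

servo_tool:
  targets: "0.4 -0.0008 -0.0008 0.06 0 0 0;0.4 -0.0008 -0.0008 0.14 0 0 0;0.4 -0.0008 -0.0008 0.22 0 0 0;0.4 -0.0008 -0.0008 0.3 0 0 0;0.4 -0.0008 -0.0008 0.38 0 0 0;0.4 -0.0008 -0.0008 0.44 0 0 0;0.4 -0.0008 -0.0008 0.48 0 0 0;0.4 -0.0008 -0.0008 0.51 0 0 0;0.4 -0.0008 -0.0008 0.522 0 0 0;0.4 -0.0008 -0.0008 0.522 0 0 0;0.4 -0.0008 -0.0008 0.522 0 0 0"

```text
time: 12.27
tool_pos: [0.4701, 0.0388, 0.0497]
ee_rot: [-3.14, -0.0, -1.571]
wrist_force: [-0.2, 0.2, 0.3]
width: 0.0376
```

Run:
```python
from ov import *
st()
from bench import vision
s=vision.snapshot("scene")["image"][:,:,::-1].copy()
cv2.imwrite("pics/p10s.png",cv2.resize(s[220:320,280:400],None,fx=6,fy=6,interpolation=cv2.INTER_CUBIC))
ov(s,"scene",(290,170),(75,65),8,np.array([CP[0],CP[1],.008]),.025,"pics/o10s.png")
```

```text
t=12.27 tcp=[0.4701 0.0388 0.0497] err=[ 0.0009 -0.0004  0.0002] roterr(deg)=[0.08 0.01 0.02] F=[-0.2  0.2  0.3] w=0.0376 q=[-0.04 -0.    1.78 -0.    1.36  1.53]
```

View pics/p10s.png

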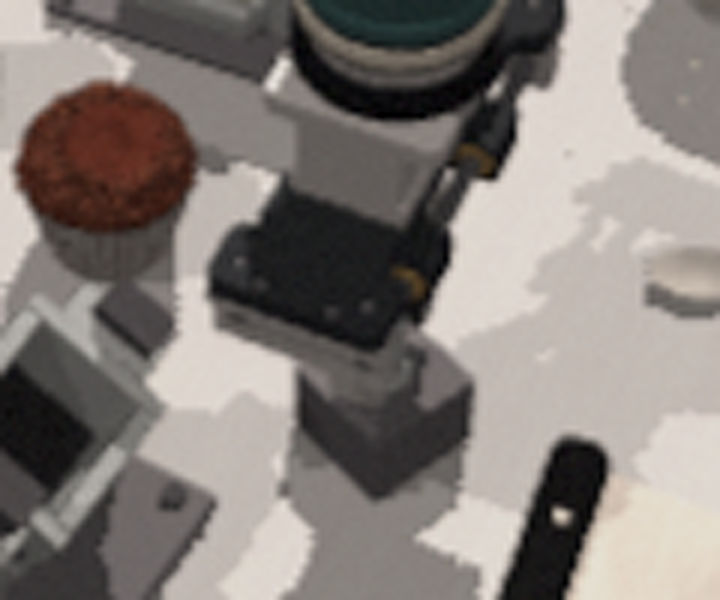

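View pics/o10s.png

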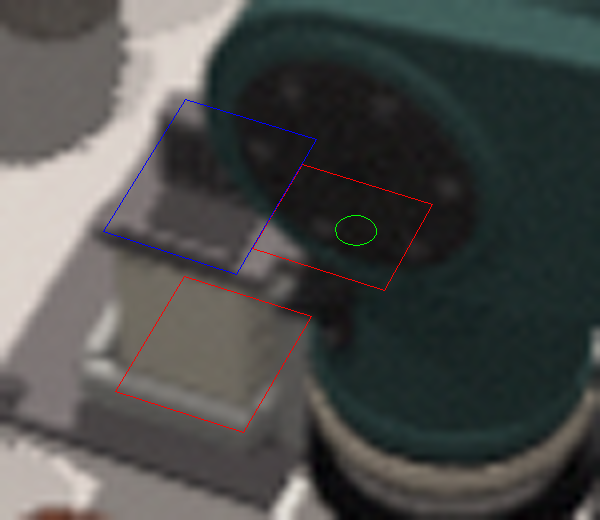

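The fingers straddle the knob. I'll close and lift.

servo_tool:
  targets: "0 0 0 0 0 0 0;0 0 0 0 0 0 0;0 0 0 0 0 0 0;0 0 0 0 0 0 0;0 0 0 0 0 0 0;0 0 0 0 0 0 0;0 0 0 0 0 0 0"

```text
time: 12.9
tool_pos: [0.4695, 0.0391, 0.0494]
ee_rot: [-3.141, -0.0, -1.571]
wrist_force: [-0.8, 0.1, 2.4]
width: 0.0153
```

servo_tool:
  targets: "0 0 0 -0.03 0 0 0;0 0 0 -0.08 0 0 0;0 0 0 -0.14 0 0 0;0 0 0 -0.22 0 0 0;0 0 0 -0.32 0 0 0;0 0 0 -0.42 0 0 0;0 0 0 -0.48 0 0 0;0 0 0 -0.5 0 0 0;0 0 0 -0.5 0 0 0"

```text
time: 13.65
tool_pos: [0.47, 0.039, 0.1755]
ee_rot: [-3.139, -0.0, -1.571]
wrist_force: [0.8, -0.3, 0.0]
width: 0.0154
```

Run:
```python
from ov import *
apply([0,0,-.5,0,0,0])
st()
v=show(*upright(.583,-.1545,.168,.025)); apply(v)
```

```text
t=13.65 tcp=[0.47   0.039  0.1755] err=[ 0.0008 -0.0002  0.0011] roterr(deg)=[0.18 0.02 0.  ] F=[ 0.8 -0.3  0. ] w=0.0154 q=[-0.04 -0.08  1.6  -0.    1.62  1.53]
target [ 0.583  -0.1545  0.168 ] rows>= 5.4 | 0.7748 -0.4552 0.0260 0.0000 -0.0000 -0.0080
```

servo_tool:
  targets: "0 0.08 -0.045 0 0 0 0;0 0.2 -0.12 0 0 0 -0.002;0 0.34 -0.2 0.005 0 0 -0.004;0 0.48 -0.28 0.01 0 0 -0.005;0 0.62 -0.36 0.02 0 0 -0.006;0 0.71 -0.42 0.026 0 0 -0.007;0 0.76 -0.445 0.026 0 0 -0.008;0 0.7748 -0.4552 0.026 0 0 -0.008;0 0.7748 -0.4552 0.026 0 0 -0.008;0 0.7748 -0.4552 0.026 0 0 -0.008;0 0.7748 -0.4552 0.026 0 0 -0.008"

```text
time: 14.57
tool_pos: [0.5825, -0.153, 0.1677]
ee_rot: [3.141, 0.0, -1.544]
wrist_force: [0.8, -0.7, -0.9]
width: 0.0152
```

Run:
```python
from ov import *
from bench import vision
s=vision.snapshot("scene")["image"][:,:,::-1].copy();cv2.imwrite("pics/scene11.png",s)
st()
o=get_obs()['tool_pos'];print(((proj("scene",o-[0,0,.0454])-[290,160]+.5)*8),((proj("scene",o-[0,0,.0094])-[290,160]+.5)*8))
ov(s,"scene",(290,160),(75,70),8,np.array([CP[0],CP[1],.008]),.025,"pics/o11s.png")
cv2.imwrite("pics/p11s.png",cv2.resize(s[160:230,290:365],None,fx=8,fy=8,interpolation=cv2.INTER_CUBIC))
```

```text
t=14.62 tcp=[ 0.5826 -0.153   0.1679] err=[-0.0004  0.0014 -0.0001] roterr(deg)=[ 0.02 -0.01 -0.1 ] F=[-0.3 -0.1 -1.3] w=0.0155 q=[-0.35  0.21  1.3   0.    1.63  1.19]
[[355.11951778 236.44588346]] [[356.43561493 153.48612176]]
```

View pics/o11s.png

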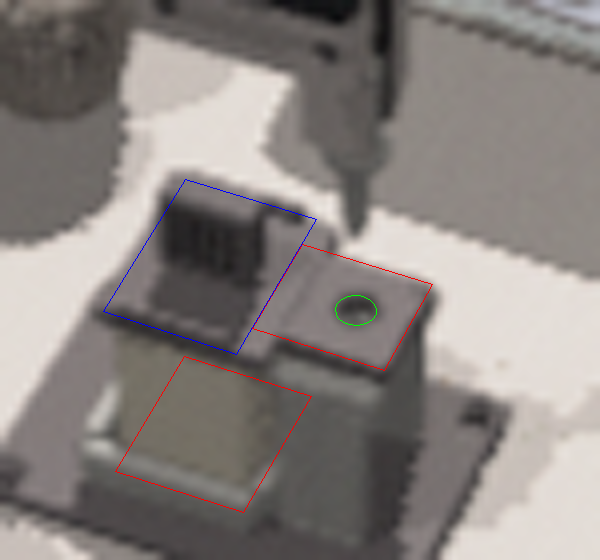

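View pics/p11s.png

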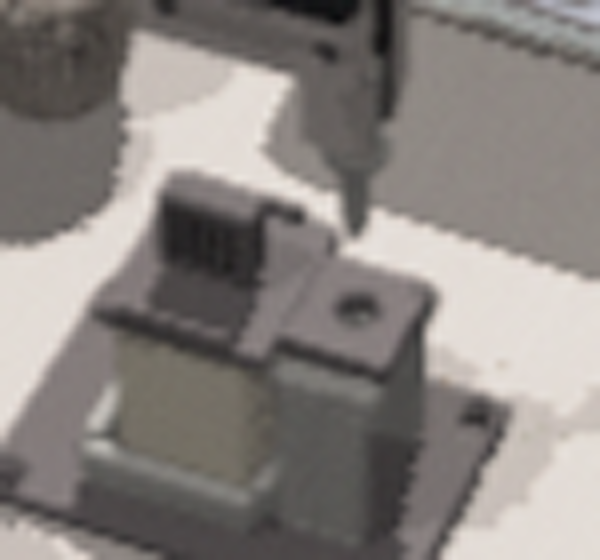

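servo_tool:
  targets: "0 0 0 0.03 0 0 0;0 0 0 0.06 0 0 0;0 0 0 0.09 0 0 0;0 0 0 0.115 0 0 0;0 0 0 0.115 0 0 0;0 0 0 0.115 0 0 0"

```text
time: 15.12
tool_pos: [0.5825, -0.1544, 0.1376]
ee_rot: [3.14, 0.001, -1.546]
wrist_force: [-0.3, -0.3, 0.0]
width: 0.0151
```

Run:
```python
from ov import *
from bench import vision
apply([0,0,.115,0,0,0])
s=vision.snapshot("scene")["image"][:,:,::-1].copy()
st()
cv2.imwrite("pics/p12s.png",cv2.resize(s[170:220,310:360],None,fx=12,fy=12,interpolation=cv2.INTER_CUBIC))
```

```text
t=15.17 tcp=[ 0.5829 -0.1546  0.1383] err=[-0.0001 -0.0001 -0.0009] roterr(deg)=[-0.03 -0.01  0.01] F=[ 0.3  0.2 -0.9] w=0.0154 q=[-0.35  0.23  1.34 -0.    1.57  1.19]
```

View pics/p12s.png

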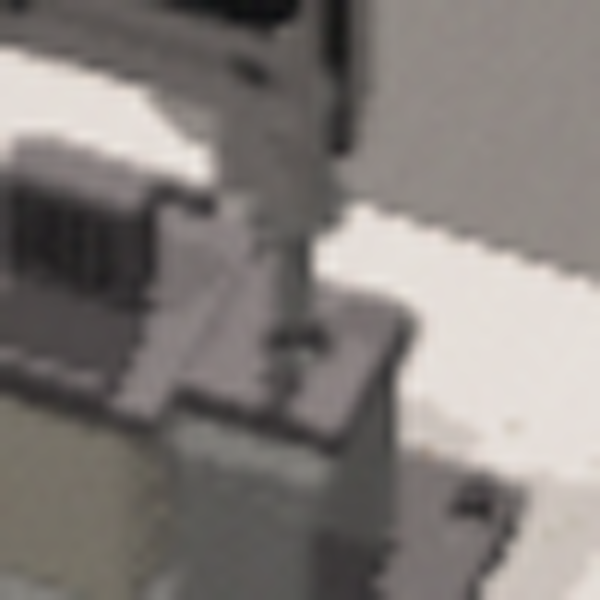

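servo_tool:
  targets: "0 0 0 0.01 0 0 0;0 0 0 0.02 0 0 0;0 0 0 0.03 0 0 0;0 0 0 0.04 0 0 0;0 0 0 0.05 0 0 0;0 0 0 0.06 0 0 0;0 0 0 0.06 0 0 0"

```text
time: 15.75
tool_pos: [0.5826, -0.1545, 0.1228]
ee_rot: [3.14, 0.0, -1.546]
wrist_force: [-0.2, -0.3, -0.2]
width: 0.0154
```

Run:
```python
from ov import *
from bench import vision
apply([0,0,.06,0,0,0])
st()
```

```text
t=15.75 tcp=[ 0.5826 -0.1545  0.1228] err=[-0.0004 -0.     -0.0014] roterr(deg)=[-0.07 -0.02  0.  ] F=[-0.2 -0.3 -0.2] w=0.0154 q=[-0.35  0.23  1.37 -0.    1.54  1.19]
```

servo_tool:
  targets: "0 0 0 0.012 0 0 0;0 0 0 0.024 0 0 0;0 0 0 0.036 0 0 0;0 0 0 0.048 0 0 0;0 0 0 0.06 0 0 0;0 0 0 0.07 0 0 0;0 0 0 0.08 0 0 0;0 0 0 0.088 0 0 0;0 0 0 0.094 0 0 0;0 0 0 0.098 0 0 0;0 0 0 0.098 0 0 0"

```text
time: 16.67
tool_pos: [0.5829, -0.1546, 0.099]
ee_rot: [3.141, -0.0, -1.546]
wrist_force: [0.5, -1.0, -0.1]
width: 0.0151
```

Run:
```python
from ov import *
from bench import vision
apply([0,0,.098,0,0,0])
s=vision.snapshot("scene")["image"][:,:,::-1].copy()
st()
cv2.imwrite("pics/p13s.png",cv2.resize(s[170:220,310:360],None,fx=12,fy=12,interpolation=cv2.INTER_CUBIC))
```

```text
t=16.72 tcp=[ 0.583  -0.1547  0.0992] err=[ 0.     -0.0001 -0.0005] roterr(deg)=[-0.    0.01 -0.  ] F=[ 0.6  0.3 -0.6] w=0.0154 q=[-0.35  0.25  1.4  -0.    1.5   1.19]
```

View pics/p13s.png

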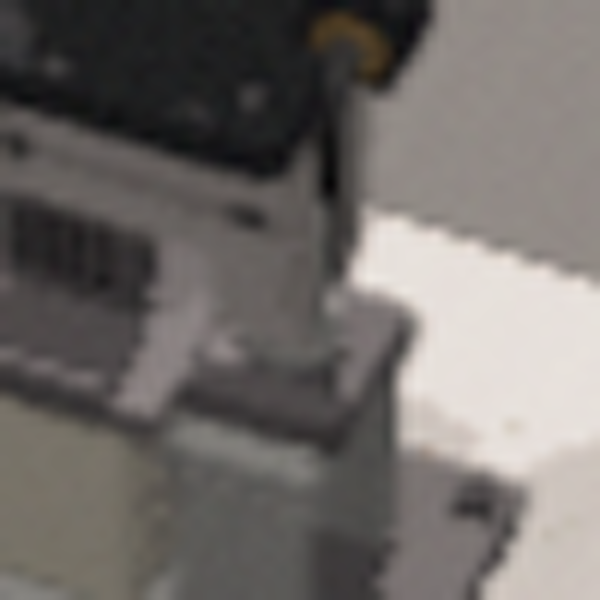

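Not home yet, with about 1.5 mm left and no resistance. I'll press on until force shows.

servo_tool:
  targets: "0 0 0 0.004 0 0 0;0 0 0 0.008 0 0 0;0 0 0 0.011 0 0 0;0 0 0 0.014 0 0 0;0 0 0 0.014 0 0 0"

```text
time: 17.13
tool_pos: [0.5833, -0.1547, 0.0974]
ee_rot: [-3.14, -0.001, -1.546]
wrist_force: [-1.8, 1.0, 5.2]
width: 0.0153
```

Run:
```python
from ov import *
apply([0,0,.014,0,0,0])
st()
```

```text
t=17.13 tcp=[ 0.5833 -0.1547  0.0974] err=[ 0.0003 -0.0002  0.0012] roterr(deg)=[ 0.07  0.04 -0.  ] F=[-1.8  1.   5.2] w=0.0153 q=[-0.35  0.25  1.4  -0.    1.49  1.19]
```

Contact came at TCP z = 0.0974, exactly where the collar should be home. I'll press a touch firmer, ease off, release and lift.

servo_tool:
  targets: "0 0 0 0.006 0 0 0;0 0 0 0.006 0 0 0;0 0 0 0.006 0 0 0;0 0 0 -0.004 0 0 0;0.35 0 0 -0.004 0 0 0;0.35 0 0 -0.004 0 0 0;0.35 0 0 -0.004 0 0 0;0.35 0 0 -0.004 0 0 0;0.35 0 0 -0.004 0 0 0;0.35 0 0 -0.03 0 0 0;0.35 0 0 -0.08 0 0 0;0.35 0 0 -0.14 0 0 0"

```text
time: 18.13
tool_pos: [0.5825, -0.1545, 0.1308]
ee_rot: [3.14, 0.001, -1.546]
wrist_force: [0.4, 0.2, -0.5]
width: 0.0326
```

servo_tool:
  targets: "0.35 0 0 -0.08 0 0 0;0.35 0 0 -0.18 0 0 0;0.35 0 0 -0.3 0 0 0;0.35 0 0 -0.45 0 0 0;0.35 0 0.15 -0.5 0 0 0;0.35 0 0.3 -0.5 0 0 0;0.35 0 0.45 -0.5 0 0 0;0.35 0 0.6 -0.5 0 0 0;0.35 0 0.7 -0.5 0 0 0;0.35 0 0.7 -0.5 0 0 0;0.35 0 0.7 -0.5 0 0 0"

```text
time: 19.05
tool_pos: [0.4079, -0.1592, 0.2578]
ee_rot: [-3.138, -0.002, -1.547]
wrist_force: [0.4, 0.4, -0.2]
width: 0.0329
```

Run:
```python
from ov import *
from bench import vision
print(get_obs()['tool_pos'],get_obs()['wrist_force'])
s=vision.snapshot("scene")["image"][:,:,::-1].copy();cv2.imwrite("pics/scene14.png",s)
t=vision.snapshot("top")["image"][:,:,::-1].copy();cv2.imwrite("pics/top14.png",t)
cv2.imwrite("pics/p14s.png",cv2.resize(s[165:235,285:365],None,fx=8,fy=8,interpolation=cv2.INTER_CUBIC))
```

```text
[ 0.4078809  -0.15923657  0.25778859] [ 0.35766476  0.40000795 -0.16719386]
```

View pics/p14s.png

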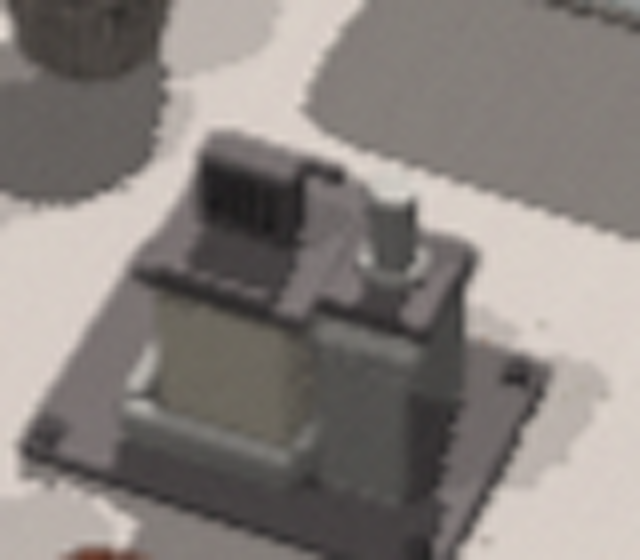

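View pics/scene14.png

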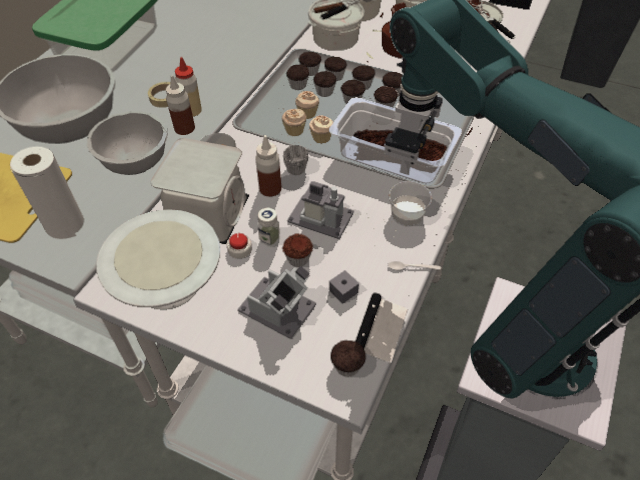

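View pics/top14.png

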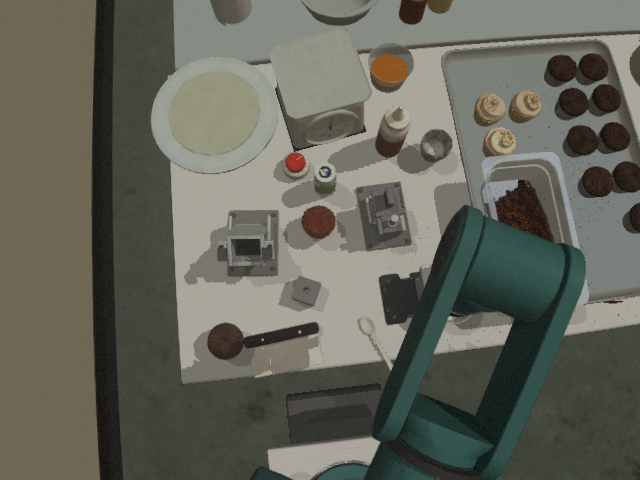

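Run:
```python
from ov import *
from bench import robot
for z in(.124,.092,.088): print(z,((proj("scene",[.583,-.1545,z])-[285,165]+.5)*8).round(0))
print(robot.close_job())
```

```text
0.124 [[396. 190.]]
0.092 [[395. 261.]]
0.088 [[395. 270.]]
the job is handed in; nothing more can be done
None
```

The job is done and handed in at about 19 s of the 61 s allowed.

**What I did:**
- **Undocking:** I gripped the cartridge's fin and pressed it about 6 mm along the lean at about 11 N. The jaws sprang open, and I drew it out along the lean.
- **Cradle:** I stood the cartridge upright in the cradle and released it.
- **Pin:** I moved the pin from its rest through both holes, pressed it lightly, let go and backed the arm away.

**Last checks:**
- **Seating:** The pin met resistance (about 5 N) at tool height 0.0974 m, the height expected with the collar home. In the final scene picture the knob top and collar lie within about a pixel of their predicted places for a fully seated pin.
- **Surroundings:** By eye, the bystanders I could see are where they were in the first pictures. In the top view the arm hides most of the deli cup, but the scene view shows it in place. The arm touches nothing.

**Disagreements:**
- While the cartridge was held, the lower edge of its box appeared 1 to 1.5 pixels off the prediction, although its lug matched. It still went between the rails without resistance.
- After release, the lug's hole looked about 1 mm off the prediction in the top view, within the pin's clearance.

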